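# Power up the pantry stock screen and hold it upright on its kickstand

## Task

Get the pantry's stock screen going: first drop the orange battery fully home into the black pocket of the grey dock, then swing the green locking lever shut across it. Then flip the red kickstand leg over centre so that it drops all the way down behind the screen, and finally raise the screen by its bar until it stands upright and keep holding it there with the fingers, for it tips forward when let go: finish while holding it. Leave the jar, the tea tin and the can where they stand.

Things in the scene. Friction and masses are not known exactly. Their poses are not given: they have to be found in the camera images.
- dock: Grey base plate, 16 mm thick, fixed to the counter, placed and turned a little differently each time. Origin on the counter under the middle of the screen's hinge; dock x points to the screen's back (away from the robot), y left, z up. Plate x -100 to +115, y -215 to +150 mm. Pocket at x -60, y -165; screen hinge at x 0; kickstand leg at y +130.
- pocket (a point): Centre of the floor of the battery pocket, 16 mm above the counter. The pocket is an open black box, inner 68 mm along dock x by 48 mm along dock y, 26 mm deep (rim 42 mm above the counter), walls 6 mm. Axes as the dock's.
- battery: Orange block, black band near its foot, white patch on top, 60 x 40 x 55 mm (x, y, z), about 0.18 kg, standing upright on the counter at any yaw. Origin: centre of its underside. It goes upright into the pocket, long side along dock x (either way round), and stands 29 mm out of it when home (top 71 mm above the counter).
- lock_lever (a joint): Green lever, rad. 0 = shut, lying across the pocket, pointing to dock -x from its pivot; grows to 1.8 as it opens; at 1.57 it points to dock -y. Starts at 1.35 to 1.7, stays where left (about 0.5 N at the peg). Arm 14 mm wide, 8 thick, underside 74 mm above the counter: passes 3 mm over a battery that is fully home, strikes one that is not.
- lock_peg (a point): Middle of the lever's upright round green peg, 12 mm diameter, from 82 to 116 mm above the counter (this point is 99 mm up), 80 mm from the pivot.
- lock_pivot (a point): The lever's upright pivot axis, behind the pocket (52 mm from the pocket's centre along dock +x), 78 mm above the counter.
- screen (a joint): Tilt of the screen about its hinge (along dock y), rad. 0 = upright; negative leans forward to the robot, positive back. Starts on its forward stop at about -0.52 and falls back there if let go. With the leg down, the foot meets the dock at about +0.03 and props it against tipping back; without, it would fall back to +0.5.
- screen_hinge (a point): Middle of the screen's hinge axis, 30 mm above the counter. Axes: those of the screen (z up along the screen, x to its back).
- screen_bar (a point): Middle of the round steel carrying bar over the screen, 14 mm diameter, along dock y, free for 90 mm between end posts, 33 mm clear above the panel. Upright, it lies 45 mm in front of the hinge and 200 mm above it (230 mm above the counter); at the start about 181 mm above the counter. Panel: black, 180 wide, 140 tall, 14 thick. Screen 0.9 kg; about 4 N at the bar lifts it.
- kickstand (a joint): Angle of the red leg against the screen, rad. 0 = folded, pointing up along the screen; grows as it swings up, back and down; 2.7 = fully down, pointing down and 30 degrees to the back when the screen is upright. Its weight holds it at either end: with the screen leaning as at the start, pushed back past its own upright (about 0.6) it falls fully down by itself. About 1 N at the foot moves it.
- leg_foot (a point): Centre of the leg's black rubber foot, a cylinder 18 mm across and 36 mm long lying along dock y, 130 mm from the leg's pivot. Folded, it is about 232 mm above the counter, left of the screen, and can be pushed to dock +x with closed fingers from the robot's side; its path rises to about 256 mm.
- leg_pivot (a point): The leg's pivot in the hub on the screen's left edge; 130 mm to the left of the screen's middle and 110 mm up the screen from its hinge.
- jar: Amber jar with a wooden lid, 64 mm diameter, 120 mm tall; bystander. Origin: centre of its underside.
- tea_tin: Green tea tin, 65 x 65 x 90 mm; bystander. Origin: centre of its underside.
- can: Food can with a red label, 66 mm diameter, 100 mm tall; bystander. Origin: centre of its underside.

How it is judged:
On the way, in this order (a step that is already met when the one before it is completed fails the run):
1. the battery is fully home in the pocket (horizontal distance between battery and pocket below 0.008 m and z of battery in the frame of pocket below 0.003 m and angle between battery's own z axis and vertical below 0.1 rad and value of joint lock_lever above 0.5 rad), for 0.2 s.
2. the locking lever is swung shut over the battery (value of joint lock_lever below 0.15 rad and z of battery in the frame of pocket below 0.003 m and value of joint kickstand below 1 rad), for 0.2 s.
3. the kickstand has been flipped over centre and is fully down, the screen not yet upright (value of joint kickstand above 2.6 rad and value of joint screen below -0.15 rad), for 0.1 s.
At the end, for the whole second after the job is handed in: The battery stands in the pocket on its floor (within 3 mm in height, 8 mm sideways of the centre, upright), the lever is shut (within 0.15 rad), the leg is fully down (2.6 rad or more), and the screen stands upright within 0.1 rad with the fingers on it (over 0.5 N) through the last second (horizontal distance between battery and pocket below 0.008 m and z of battery in the frame of pocket below 0.003 m and angle between battery's own z axis and vertical below 0.1 rad and value of joint lock_lever below 0.15 rad and value of joint kickstand above 2.6 rad and value of joint screen between -0.1 and 0.1 rad and contact force between the fingers and screen above 0.5 N); the arm keeps its last pose, push and grip.
It fails at once if the jar, the tea tin or the can is shifted by more than 30 mm (distance of any of jar, tea_tin, can from where it was at the start of the episode above 0.03 m).
It also fails if it takes over 72 s, if anything falls off the work surface, if the arm or the gripper's body presses on something with over 40 N, if the wrist force passes 120 N, or if a joint passes its speed limit or range.

## Robot

A 6-joint arm with a two-finger parallel gripper is mounted at the origin on the work surface. World frame = base frame: x ahead of the robot, y to its left, z up, the work surface at z = 0. Lengths are in m, angles in rad, forces in N, time in s.
With the tool pointing down it reaches from about 0.325 to 0.85 m from the base axis. Payload 4.4 kg.
Tool frame: the origin (TCP) lies midway between the tips of the shut fingers; the grasp point (between the pads) lies ctrl.tcp_to_grasp behind it (ctrl.tcp_to_grasp is the distance from the TCP to the grasp point, in m); z points along the fingers, y is the direction in which the jaws open and shut (so a half turn about z gives the same grasp; the last joint's range is limited). The gripper opens to 94 mm and grips with 3 to 60 N. Pads are 16 mm wide; open, the fingers measure 119 mm over their backs; the gripper's body (75 mm by 177 mm) begins 78 mm behind the grasp point.
Start: joints at [-1.306, 0.207, 1.542, -0, 1.393, -0.15], TCP at [0.232, -0.526, 0.205] pointing down, gripper open.
Joint ranges: [-2.73, 2.73], [-0.86, 2.22], [0.23, 2.46], [-1.11, 4.25], [0.08, 2.63], [-2.82, 2.82]. Speed limits (rad/s): [2.79, 2.79, 3.14, 3.14, 3.14, 3.14].

## Interface

Orientations are given as a rotation vector (axis times angle).
In Python, from cell import ctrl gives the robot as it stands. The module is installed in compiled form; this text tells all that it offers.
- The arm moves only by the tool play_rows, never from a script. Its argument "steps" is a list of rows, each a list of 7 numbers: the shift along the tool's x, y, z in m, then the turn, a rotation vector about the tool's x, y, z in rad, then the finger opening in m, from 0 to 0.094. A call has 1 to 20 rows; each row shifts and turns the commanded pose from where the row before left it, along the tool's axes as they then stand; what a row does not reach is not made up. A row lasts 1/10 s, in which the tool goes at most 50 mm and 8.59 degrees, less where a joint would pass 70% of its speed; a pose out of reach is approached as far as the arm can. A call is refused whole if a number of a shift passes 0.05 or a number of a turn 0.15, either way. A call with a gripper value outside its range is refused whole. The fingers move at their own pace and stop on an object; the grip force is fixed at half the most. Time passes only in rows, so rows that do not move let the fingers close. It gives the time, the measured TCP pose, the force and the opening at its end, in the units of the state.
- ctrl.sense(): the state, without advancing time (a new reading comes with each control period).
- ctrl.capture(name): name is "side" or "top"; returns a dict with "frame" (480x640x3 uint8, red, green, blue), "range_z" (480x640 float32, m along the optical axis (not along the pixel's ray), 0 where there is no reading), "intrinsics" (3x3 intrinsics, pixels), "k1" (the pictures are not rectified: a ray, as slopes to the right and down, at radius r is drawn at 1 + k1 r^2 times it, then the intrinsics apply), "position" and "rotation" of the camera in the world. Camera axes: x right, y down, z forward; pixel columns grow to the right and rows downward; lengths in m; the calibration is good to about 2 mm. A picture is of the moment at which its call begins.
- ctrl.close_job(): hands the job in, once; it reports no verdict.
The state is a dict: "time": time; "joint_pos": joint angles; "qd": joint speeds; "tau": joint torques, N m; "position": TCP position; "tool_rot": TCP orientation; "wrist_force": force on the tool from outside, world axes, zero at the start; "moment": the same for the moment, N m; "width": opening from 0.0 (shut) to 1.0 (fully open).
Only numpy, scipy, OpenCV 4.12 (cv2) and the standard library are available. Lean on these libraries where they do the work, as an engineer would, in place of code of your own. Each camera call takes 0.05 s, during which the arm holds its last target.

## Working session

There is one attempt and no reset: what is moved stays moved. The work goes in short steps, Python scripts to look and compute and a tool call to move; the robot and the scene stay as the last step left them, time stands still between calls to the robot, and variables do not carry over. Pictures are saved under pics/ and viewed, and the job is handed in when it is done.

Besides the shell and the picture viewer there is one more tool, called in YAML: its name, and indented under it one key for each argument. play_rows: Moves the arm, as the interface text tells. Its arguments: {"type":"object","properties":{"steps":{"type":"array"}},"required":["steps"]}

```bash
mkdir -p pics
cat > h.py <<'E'
import numpy as np, cv2
from cell import ctrl
from scipy.spatial.transform import Rotation as R
def cap(n,save=None):
    c=ctrl.capture(n)
    if save: cv2.imwrite('pics/'+save+'.png',cv2.cvtColor(c['frame'],cv2.COLOR_RGB2BGR))
    return c
def rays(c,uv):
    uv=np.asarray(uv,float).reshape(-1,2);K=np.asarray(c['intrinsics'])
    d=(uv-K[[0,1],[2,2]])/[K[0,0],K[1,1]]
    s=d.copy()
    for _ in range(20):
        s=d/(1+c['k1']*(s**2).sum(1,keepdims=True))
    return np.c_[s,np.ones(len(s))]
def onplane(c,uv,z):
    r=rays(c,uv)@np.asarray(c['rotation']).T;p=np.asarray(c['position'])
    return p+r*((z-p[2])/r[:,2:3])
def depthpts(c,uv):
    uv=np.asarray(uv).reshape(-1,2)
    z=c['range_z'][uv[:,1].astype(int),uv[:,0].astype(int)]
    return (rays(c,uv)*z[:,None])@np.asarray(c['rotation']).T+np.asarray(c['position'])
E
python3 - <<'E'
from h import *
for n in ('side','top'):
    c=cap(n,n+'0');print(n,c['position'],c['rotation'],c['intrinsics'],c['k1'],(c['range_z']>0).mean())
s=ctrl.sense();print(s,ctrl.tcp_to_grasp)
E
```

```text
side [0.14508651 0.71649714 1.15610048] [-0.6556646   2.76143665 -0.95838115] [[619.19753965   0.         322.62693788]
 [  0.         619.19753965 246.04907113]
 [  0.           0.           1.        ]] -0.16637444518721572 0.995908203125
top [0.35488928 0.03886534 1.55359285] [-2.17630025  2.17968586 -0.14181165] [[517.2258896    0.         312.51336631]
 [  0.         517.2258896  242.91952723]
 [  0.           0.           1.        ]] -0.09305621571045669 0.996064453125
{'time': 0.1, 'joint_pos': array([-1.30552185e+00,  2.07336050e-01,  1.54279698e+00, -2.36677142e-05,
        1.39348587e+00, -1.50487600e-01]), 'qd': array([ 0.00248169, -0.00164452, -0.00444648,  0.00063659,  0.00220738,
        0.00044183]), 'tau': array([ 4.01616967e-05, -3.71862745e+01, -2.82293397e+01,  6.99426932e-02,
        3.10858805e-02, -5.48436014e-05]), 'position': array([ 0.23203251, -0.52531537,  0.20441289]), 'tool_rot': array([-3.07197612e+00, -6.47973173e-01,  2.18959527e-04]), 'wrist_force': array([-0.55217122,  0.15653037, -0.13924999]), 'moment': array([-0.04297928,  0.02798425, -0.01797795]), 'width': 0.9998748769583166} 0.0188
```

```bash
sed -i "s/    c=ctrl.capture(n)/    c=dict(ctrl.capture(n)); c['rotation']=R.from_rotvec(c['rotation']).as_matrix()/" h.py
```

```text
(no output)
```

View pics/side0.png

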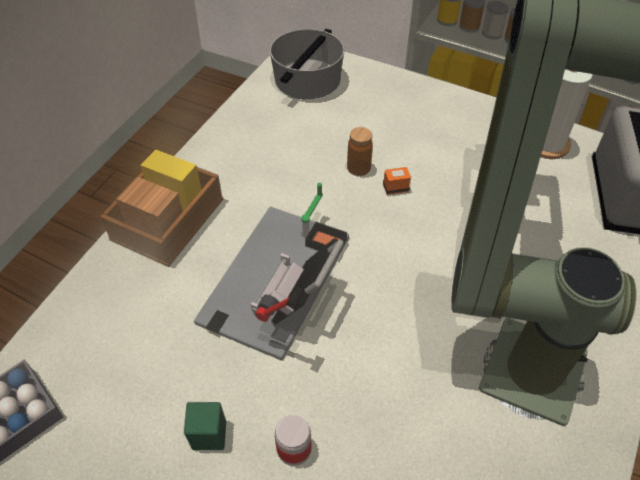

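View pics/top0.png

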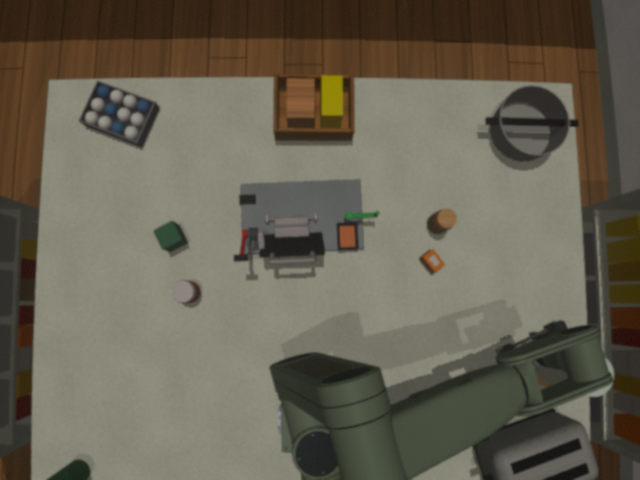

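The top view shows the dock around (300,215) and the pocket at (347,236) with an orange interior. The battery with its white patch is at (432,261) and the jar at (443,220). Next I'll measure on enlarged crops.

Run:
```python
from h import *
t=cap('top');s=cap('side')
a=cv2.resize(t['frame'][160:300,220:470],None,fx=3.2,fy=3.2,interpolation=cv2.INTER_CUBIC)
b=cv2.resize(s['frame'][150:370,180:430],None,fx=2.7,fy=2.7,interpolation=cv2.INTER_CUBIC)
for n,i in(('t1',a),('s1',b)): cv2.imwrite(f'pics/{n}.png',i[:,:,::-1])
def show(c,name,nm,m,roi):
    mm=np.zeros(m.shape,np.uint8);x0,y0,x1,y1=roi;mm[y0:y1,x0:x1]=m[y0:y1,x0:x1]*1
    n,l,st,ce=cv2.connectedComponentsWithStats(mm)
    for i in range(1,n):
        if st[i,4]>12:
            ys,xs=np.where(l==i);P=depthpts(c,np.c_[xs,ys]);k=cv2.minAreaRect(np.c_[xs,ys].astype(np.float32))
            print(name,nm,ce[i].round(1),st[i],'med',np.median(P,0).round(3),'z',np.percentile(P[:,2],[5,95]).round(3),k)
for nm,c,roi in(('top',t,(200,150,480,310)),('side',s,(150,110,450,370))):
    h=cv2.cvtColor(c['frame'],cv2.COLOR_RGB2HSV);H,S,V=[h[...,i].astype(int) for i in range(3)]
    show(c,nm,'orange',(H>4)&(H<14)&(S>190)&(V>120),roi)
    show(c,nm,'green',(H>50)&(H<80)&(S>150)&(V>60),roi)
    show(c,nm,'red',((H<4)|(H>174))&(S>160)&(V>80),roi)
```

```text
top orange [435.1 266.2] [428 262  14   9  26] med [ 0.445 -0.357  0.055] z [0.048 0.059] ((434.2882080078125, 266.2529296875), (13.191798210144043, 7.516257286071777), 4.39870548248291)
top green [350.2 215.6] [346 214  12   4  21] med [ 0.591 -0.102  0.081] z [0.076 0.088] ((351.5, 215.5), (11.0, 3.0), -0.0)
top red [243.5 239.4] [241 231   6  23  50] med [0.519 0.191 0.156] z [0.135 0.221] ((243.6039581298828, 241.96038818359375), (3.383126735687256, 22.28883171081543), 5.710592269897461)
side orange [396.8 175.6] [386 168  24  13 101] med [ 0.461 -0.343  0.055] z [0.049 0.059] ((397.3243103027344, 174.44593811035156), (10.52153491973877, 22.193864822387695), 80.53767395019531)
side red [269.7 308.2] [256 299  32  19 145] med [0.516 0.196 0.158] z [0.135 0.21 ] ((272.58447265625, 309.1601867675781), (11.292513847351074, 33.4158935546875), 73.49564361572266)
```

View pics/t1.png

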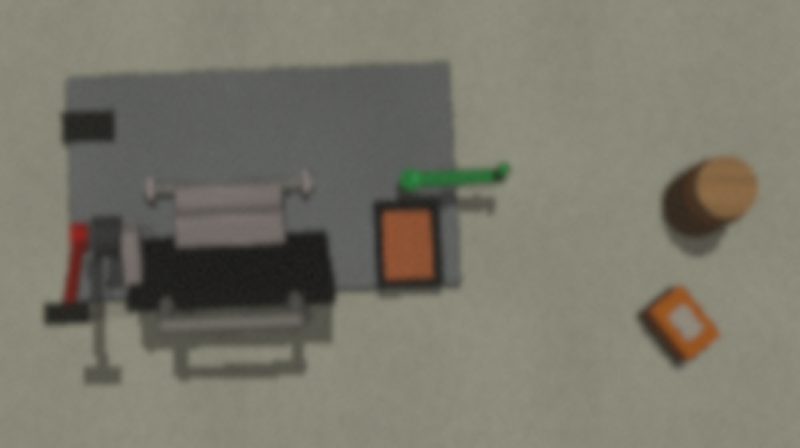

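View pics/s1.png

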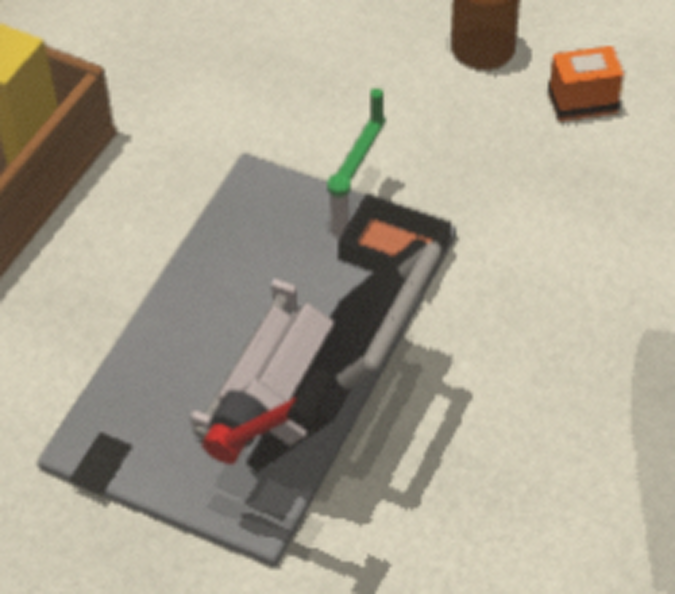

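```bash
cat > m.py <<'E'
from h import *
t=cap('top');s=cap('side')
def T(x,y): return (x/3.2+220-.34, y/3.2+160-.34)
def S(x,y): return (x/2.7+180-.31, y/2.7+150-.31)
pc=onplane(t,[T(448,63),T(67,77),T(460,287)],.016)
print('plate top',pc.round(4)); 
sc=onplane(s,[S(245,153),S(42,465),S(276,563)],.016); print('plate side BR,BL,FL',sc.round(4))
for nm,P in (('top',pc),('side',sc)):
    e=P[1]-P[0]; print(nm,'len',np.linalg.norm(e),'yaw',np.degrees(np.arctan2(-e[0],e[1])), np.linalg.norm(P[2]-P[0 if nm=='top' else 1]))
rim=onplane(t,[T(375,203),T(439,200),T(442,288),T(378,289)],.042);print('rim',rim.round(4),rim.mean(0))
rs=onplane(s,[S(362,197),S(456,226),S(342,240)],.042);print('rim side',rs.round(4), (rs[1]+rs[2])/2)
bt=onplane(t,[T(646,320),T(680,287),T(718,328),T(685,361)],.055);print('bat',bt.round(4),bt.mean(0))
bs=onplane(s,[S(556,54),S(612,47),S(622,76),S(561,88)],.055);print('bat side',bs.round(4),bs.mean(0))
print('lever pivot t',onplane(t,[T(408,180)],.084),'peg t',onplane(t,[T(503,170)],.116))
print('lever pivot s',onplane(s,[S(339,182)],.084),'peg s',onplane(s,[S(377,92)],.116))
print('bar ends t',onplane(t,[T(165,322),T(300,319)],.181))
print('bar ends s',onplane(s,[S(427,250),S(378,352)],.181))
print('foot t',onplane(t,[T(67,313)],.232))
print('white depth', depthpts(t,[T(686,322)]), depthpts(s,[S(589,62)]))
E
python3 m.py
```

```text
plate top [[ 0.7134 -0.1422  0.016 ]
 [ 0.699   0.2191  0.016 ]
 [ 0.4994 -0.1506  0.016 ]]
plate side BR,BL,FL [[ 0.7127 -0.1419  0.016 ]
 [ 0.6934  0.2212  0.016 ]
 [ 0.4848  0.2124  0.016 ]]
top len 0.36158131164754986 yaw 2.2677954760489443 0.21412447655907502
side len 0.36366098128538465 yaw 3.0525380427415834 0.20872974078396883
rim [[ 0.5749 -0.0696  0.042 ]
 [ 0.5778 -0.129   0.042 ]
 [ 0.496  -0.1308  0.042 ]
 [ 0.4952 -0.0718  0.042 ]] [ 0.5359889  -0.10030238  0.042     ]
rim side [[ 0.5828 -0.1236  0.042 ]
 [ 0.4955 -0.131   0.042 ]
 [ 0.5761 -0.0729  0.042 ]] [ 0.53580863 -0.10196683  0.042     ]
bat [[ 0.4652 -0.3168  0.055 ]
 [ 0.4955 -0.3492  0.055 ]
 [ 0.4577 -0.3837  0.055 ]
 [ 0.4275 -0.3521  0.055 ]] [ 0.46147041 -0.35045916  0.055     ]
bat side [[ 0.4962 -0.3517  0.055 ]
 [ 0.4529 -0.3846  0.055 ]
 [ 0.4305 -0.3532  0.055 ]
 [ 0.4749 -0.313   0.055 ]] [ 0.46362616 -0.35063832  0.055     ]
lever pivot t [[ 0.58977664 -0.09656619  0.084     ]] peg t [[ 0.59376268 -0.17789802  0.116     ]]
lever pivot s [[ 0.59131561 -0.09798726  0.084     ]] peg s [[ 0.59636324 -0.17932174  0.116     ]]
bar ends t [[0.45484676 0.11569294 0.181     ]
 [0.45725251 0.0035652  0.181     ]]
bar ends s [[0.46129879 0.00546316 0.181     ]
 [0.45208762 0.10486251 0.181     ]]
foot t [[0.45837762 0.19124597 0.232     ]]
white depth [[ 0.46334298 -0.35423803  0.05396994]] [[ 0.46373933 -0.35295775  0.05823749]]
```

```bash
cat > b.py <<'E'
from h import *
import sys
def rect(P):
    k=cv2.minAreaRect(P.astype(np.float32)*1000);b=cv2.boxPoints(k)
    e1=b[1]-b[0];e2=b[2]-b[1];L=e1 if np.linalg.norm(e1)>np.linalg.norm(e2) else e2
    return np.array(k[0]).round(1),np.array(k[1]).round(1),round(np.degrees(np.arctan2(L[1],L[0]))%180,1)
for n in('top','side'):
    c=cap(n)
    up=4
    f=cv2.resize(c['frame'],None,fx=up,fy=up,interpolation=cv2.INTER_CUBIC)
    h=cv2.cvtColor(f,cv2.COLOR_RGB2HSV);H,S,V=[h[...,i].astype(int) for i in range(3)]
    x0,y0,x1,y1=(415,245,450,280) if n=='top' else (375,160,420,200)
    m=((H<22)&(S>130)&(V>110));mm=np.zeros_like(m);mm[y0*up:y1*up,x0*up:x1*up]=m[y0*up:y1*up,x0*up:x1*up]
    ys,xs=np.where(mm);uv=np.c_[(xs+.5)/up-.5,(ys+.5)/up-.5]
    hull=cv2.convexHull(uv.astype(np.float32))[:,0]
    print(n,'all orange hull @.055',rect(onplane(c,hull,.055)[:,:2]))
    if 1:
        D=depthpts(c,np.stack(np.meshgrid(np.arange(x0,x1),np.arange(y0,y1)),-1).reshape(-1,2));q=D[D[:,2]>.045]
        print(' depth rect',rect(q[:,:2]),len(q),q.mean(0).round(4))
t=cap('top')
D=depthpts(t,np.stack(np.meshgrid(np.arange(256,332),np.arange(222,275)),-1).reshape(-1,2))
print('screen max z',np.percentile(D[:,2],[99,99.9]),)
O=np.array([.5895,.068]);a=.04
d=(D[:,:2]-O)@np.array([[np.cos(a),-np.sin(a)],[np.sin(a),np.cos(a)]])
e=(d[:,1]<-70)&(d[:,1]>-.1) 
e=(d[:,1]<-.07)&(D[:,2]>.06);print('panel right end: y',d[e,1].min(),'x',d[e,0].min(),'z',D[e,2].max())
E
python3 b.py
```

```text
top all orange hull @.055 (array([ 463.5, -351.7]), array([59.1, 38.6]), np.float32(38.0))
 depth rect (array([ 399.2, -174.6]), array([ 64.4, 431.3]), np.float32(110.2)) 286 [ 0.4617 -0.3436  0.086 ]
side all orange hull @.055 (array([ 459.7, -338. ]), array([68., 70.]), np.float32(126.6))
 depth rect (array([292.7, 163.1]), array([  68. , 1143.4]), np.float32(108.3)) 333 [ 0.4567 -0.3272  0.0773]
screen max z [0.19059051 1.55359285]
panel right end: y -0.09145209046759357 x -0.11817740313643721 z 0.15254662345576242
```

```bash
cat > d.py <<'E'
# usage: d.py x y z [jaw_deg]  -> delta in current tool axes and turn about tool z
from h import *
import sys
s=ctrl.sense();M=R.from_rotvec(s['tool_rot']).as_matrix();p=s['position']
g=np.array([float(v) for v in sys.argv[1:4]])
print('t',round(s['time'],2),'tcp',p.round(4),'q',s['joint_pos'].round(2),'F',s['wrist_force'].round(1),'w',round(s['width']*94,1),'zaxis',M[:,2].round(3))
ja=np.degrees(np.arctan2(M[1,1],M[0,1]));print('jaw deg',ja.round(2))
print('tool delta',((g-p)@M).round(4))
if len(sys.argv)>4:
    t=float(sys.argv[4]);d=(t-ja+90)%180-90
    a=np.radians(d);R2=np.array([[np.cos(a),-np.sin(a),0],[np.sin(a),np.cos(a),0],[0,0,1]])@M
    print('turn z rad',round(-a,4),'delta after turn',((g-p)@R2).round(4))
E
python3 d.py .4635 -.351 .10 128.5
python3 - <<'E'
from h import *
t=cap('top');print('jar',onplane(t,[(445,219)],.12))
E
```

```text
t 0.45 tcp [ 0.2322 -0.526   0.2054] q [-1.31  0.21  1.54  0.    1.39 -0.15] F [-0.6 -0.2  0.2] w 94.0 zaxis [-0.  0. -1.]
jaw deg -66.17
tool delta [ 0.2822 -0.0666  0.1054]
turn z rad -0.2561 delta after turn [0.2899 0.0071 0.1054]
jar [[ 0.57587108 -0.37189613  0.12      ]]
```

play_rows:
  steps:
    - [0, 0, 0, 0, 0, -0.085, 0.08]
    - [0, 0, 0, 0, 0, -0.085, 0.08]
    - [0, 0, 0, 0, 0, -0.086, 0.08]
    - [0.029, 0.001, 0, 0, 0, 0, 0.08]
    - [0.029, 0.001, 0, 0, 0, 0, 0.08]
    - [0.029, 0.001, 0, 0, 0, 0, 0.08]
    - [0.029, 0.001, 0.01, 0, 0, 0, 0.08]
    - [0.029, 0.001, 0.016, 0, 0, 0, 0.08]
    - [0.029, 0.001, 0.016, 0, 0, 0, 0.08]
    - [0.029, 0.001, 0.016, 0, 0, 0, 0.08]
    - [0.029, 0, 0.016, 0, 0, 0, 0.08]
    - [0.029, 0, 0.016, 0, 0, 0, 0.08]
    - [0.029, 0, 0.015, 0, 0, 0, 0.08]
    - [0, 0, 0, 0, 0, 0, 0.08]

```text
time: 1.9
position: [0.4644, -0.3473, 0.0979]
tool_rot: [-2.959, -1.04, 0.002]
wrist_force: [-0.1, -0.0, -0.1]
width: 0.855
```

```bash
python3 d.py .4635 -.351 .04 128.5
python3 - <<'E'
from h import *
s=cap('side');t=cap('top')
a=cv2.resize(s['frame'][100:230,330:470],None,fx=4,fy=4);b=cv2.resize(t['frame'][200:300,380:480],None,fx=5,fy=5)
cv2.imwrite('pics/g1.png',a[:,:,::-1])
E
```

```text
t 1.9 tcp [ 0.4644 -0.3473  0.0979] q [-0.79  0.33  1.63  0.    1.19  0.1 ] F [-0.1 -0.  -0.1] w 80.4 zaxis [-0.003  0.004 -1.   ]
jaw deg -51.28
tool delta [-0.003   0.0026  0.0579]
turn z rad 0.0038 delta after turn [-0.003   0.0026  0.0579]
```

View pics/g1.png

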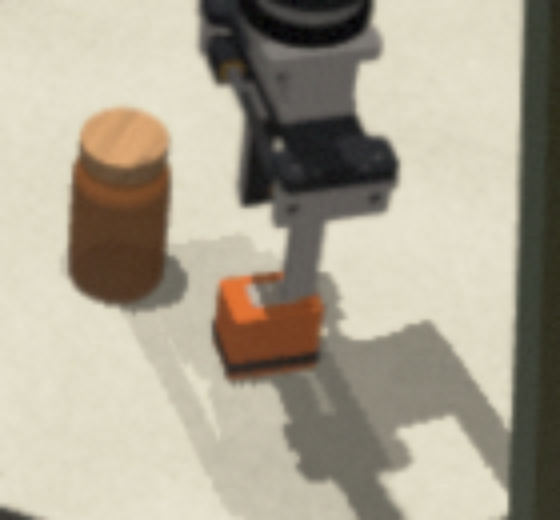

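The open fingers straddle the battery, which sits at about (268,325) in the crop, and the jar is clear. I'll go down and close.

play_rows:
  steps:
    - [-0.003, 0.0026, 0.015, 0, 0, 0, 0.08]
    - [0, 0, 0.02, 0, 0, 0, 0.08]
    - [0, 0, 0.015, 0, 0, 0, 0.08]
    - [0, 0, 0.007, 0, 0, 0, 0.08]
    - [0, 0, 0, 0, 0, 0, 0.08]
    - [0, 0, 0, 0, 0, 0, 0.03]
    - [0, 0, 0, 0, 0, 0, 0.03]
    - [0, 0, 0, 0, 0, 0, 0.03]
    - [0, 0, 0, 0, 0, 0, 0.03]
    - [0, 0, 0, 0, 0, 0, 0.03]
    - [0, 0, 0, 0, 0, 0, 0.03]
    - [0, 0, 0, 0, 0, 0, 0.03]
    - [0, 0, 0, 0, 0, 0, 0.03]

```text
time: 3.3
position: [0.4628, -0.3548, 0.0437]
tool_rot: [-2.966, -1.036, 0.0]
wrist_force: [-0.9, 0.8, 2.9]
width: 0.424
```

play_rows:
  steps:
    - [0, 0, -0.015, 0, 0, 0, 0.03]
    - [0, 0, -0.03, 0, 0, 0, 0.03]
    - [0, 0, -0.03, 0, 0, 0, 0.03]
    - [0, 0, -0.03, 0, 0, 0, 0.03]
    - [0, 0, -0.02, 0, 0, 0, 0.03]
    - [0, 0, 0, 0, 0, 0, 0.03]

```text
time: 3.9
position: [0.465, -0.3571, 0.1731]
tool_rot: [2.958, 1.033, 0.006]
wrist_force: [-0.3, -0.0, -1.9]
width: 0.419
```

```bash
python3 d.py .536 -.1005 .15 92.3
```

```text
t 3.9 tcp [ 0.465  -0.3571  0.1731] q [-0.8   0.25  1.56  0.    1.33  0.1 ] F [-0.3 -0.  -1.9] w 39.3 zaxis [ 0.006 -0.006 -1.   ]
jaw deg -51.51
tool delta [ 0.2153 -0.1568  0.0219]
turn z rad 0.6317 delta after turn [ 0.0812 -0.2537  0.0209]
```

play_rows:
  steps:
    - [0, 0, 0, 0, 0, 0.08, 0.03]
    - [0, 0, 0, 0, 0, 0.11, 0.03]
    - [0, 0, 0, 0, 0, 0.11, 0.03]
    - [0, 0, 0, 0, 0, 0.11, 0.03]
    - [0, 0, 0, 0, 0, 0.11, 0.03]
    - [0, 0, 0, 0, 0, 0.11, 0.03]
    - [0.004, -0.012, 0, 0, 0, 0, 0.03]
    - [0.008, -0.025, 0, 0, 0, 0, 0.03]
    - [0.009, -0.028, 0, 0, 0, 0, 0.03]
    - [0.009, -0.028, 0, 0, 0, 0, 0.03]
    - [0.009, -0.028, 0, 0, 0, 0, 0.03]
    - [0.009, -0.028, 0, 0, 0, 0, 0.03]
    - [0.009, -0.028, 0, 0, 0, 0, 0.03]
    - [0.009, -0.028, 0, 0, 0, 0, 0.03]
    - [0.008, -0.025, 0, 0, 0, 0, 0.03]
    - [0.005, -0.014, 0, 0, 0, 0, 0.03]
    - [0.003, -0.008, 0, 0, 0, 0, 0.03]
    - [0, 0, 0, 0, 0, 0, 0.03]
    - [0, 0, 0, 0, 0, 0, 0.03]

```text
time: 5.8
position: [0.5341, -0.1003, 0.1683]
tool_rot: [3.14, 0.066, -0.001]
wrist_force: [0.0, -0.5, -1.7]
width: 0.421
```

```bash
python3 d.py .536 -.1005 .15 92.3;python3 - <<'E'
from h import *
s=cap('side');t=cap('top')
a=cv2.resize(s['frame'][120:290,240:420],None,fx=3.4,fy=3.4,interpolation=cv2.INTER_CUBIC);b=cv2.resize(t['frame'][180:280,290:420],None,fx=6,fy=6,interpolation=cv2.INTER_CUBIC)
cv2.imwrite('pics/p1.png',a[:,:,::-1]);cv2.imwrite('pics/p2.png',b[:,:,::-1])
E
```

```text
t 5.8 tcp [ 0.5341 -0.1003  0.1683] q [-0.34  0.17  1.66 -0.    1.31  1.18] F [ 0.  -0.5 -1.7] w 39.6 zaxis [-0.    -0.001 -1.   ]
jaw deg -87.6
tool delta [0.0019 0.0003 0.0183]
turn z rad 0.0018 delta after turn [0.0019 0.0003 0.0183]
```

View pics/p1.png

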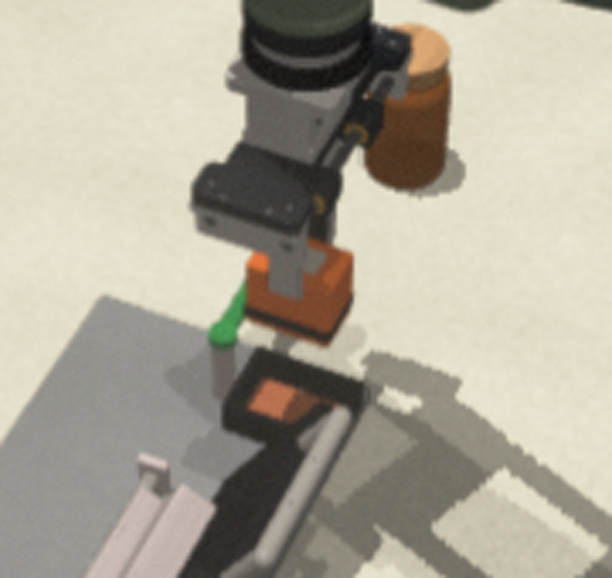

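View pics/p2.png

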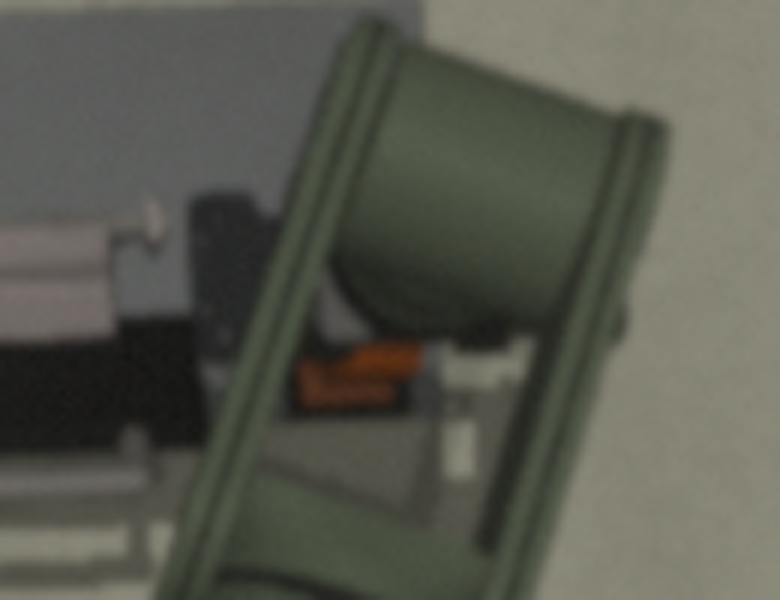

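Run:
```python
from h import *
c=cap('side')
S=lambda x,y:(x/3.4+240-.35,y/3.4+120-.35)
for nm,pts,z in(('bot',[S(245,314),S(329,343),S(350,298)],.125),('top',[S(248,256),S(333,289),S(353,254)],.180)):
    P=onplane(c,pts,z);print(nm,P.round(4),'diag mid',((P[0]+P[2])/2).round(4),np.linalg.norm(P[0]-P[1]),np.linalg.norm(P[1]-P[2]))
f=cv2.resize(c['frame'][180:230,300:355],None,fx=11,fy=11,interpolation=cv2.INTER_CUBIC);cv2.imwrite('pics/p3.png',f[:,:,::-1])
```

```text
bot [[ 0.5684 -0.0865  0.125 ]
 [ 0.5087 -0.0889  0.125 ]
 [ 0.5133 -0.1301  0.125 ]] diag mid [ 0.5409 -0.1083  0.125 ] 0.0597284933838996 0.04150129707998469
top [[ 0.5665 -0.0879  0.18  ]
 [ 0.5064 -0.087   0.18  ]
 [ 0.508  -0.1195  0.18  ]] diag mid [ 0.5373 -0.1037  0.18  ] 0.0600963126311222 0.0326225627354542
```

View pics/p3.png

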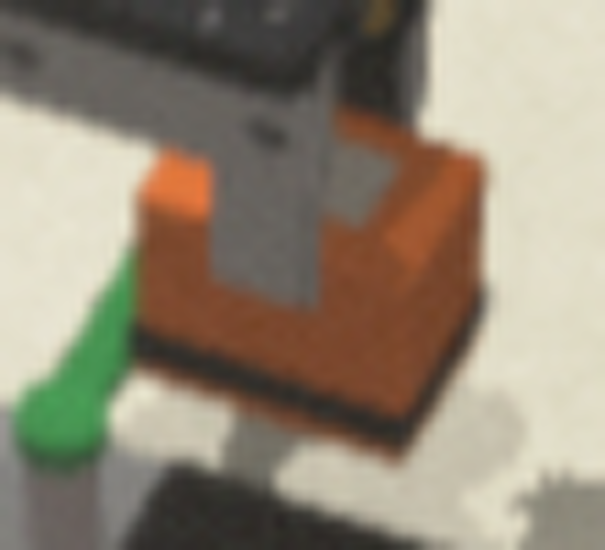

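Run:
```python
from h import *
c=cap('side')
S=lambda x,y:(x/11+300-.45,y/11+180-.45)
for nm,pts,z in(('bot',[S(138,368),S(402,464),S(485,305)],.125),('top',[S(140,200),S(400,275),S(485,158)],.180)):
  for dz in(-.004,0,.004):
    P=onplane(c,pts,z+dz);print(nm,dz,P.round(4)[:,:2].tolist(),'diag mid',((P[0]+P[2])/2).round(4),np.linalg.norm(P[0]-P[1]).round(4),np.linalg.norm(P[1]-P[2]).round(4))
```

```text
bot -0.004 [[0.5679, -0.0874], [0.5092, -0.0886], [0.5127, -0.1345]] diag mid [ 0.5403 -0.111   0.121 ] 0.0587 0.0461
bot 0 [[0.5663, -0.0843], [0.5078, -0.0855], [0.5113, -0.1312]] diag mid [ 0.5388 -0.1078  0.125 ] 0.0585 0.0459
bot 0.004 [[0.5646, -0.0812], [0.5064, -0.0823], [0.5099, -0.128]] diag mid [ 0.5372 -0.1046  0.129 ] 0.0582 0.0457
top -0.004 [[0.5651, -0.0837], [0.5112, -0.0889], [0.5098, -0.1243]] diag mid [ 0.5374 -0.104   0.176 ] 0.0541 0.0354
top 0 [[0.5634, -0.0804], [0.5097, -0.0856], [0.5083, -0.1209]] diag mid [ 0.5358 -0.1006  0.18  ] 0.0539 0.0353
top 0.004 [[0.5616, -0.0771], [0.5082, -0.0823], [0.5068, -0.1174]] diag mid [ 0.5342 -0.0973  0.184 ] 0.0537 0.0352
```

play_rows:
  steps:
    - [0, 0, 0.01, 0, 0, 0, 0.03]
    - [0, 0, 0.02, 0, 0, 0, 0.03]
    - [0, 0, 0.02, 0, 0, 0, 0.03]
    - [0, 0, 0.015, 0, 0, 0, 0.03]
    - [0, 0, 0.005, 0, 0, 0, 0.03]
    - [0, 0, 0, 0, 0, 0, 0.03]
    - [0, 0, 0, 0, 0, 0, 0.03]

```text
time: 6.7
position: [0.5348, -0.1, 0.099]
tool_rot: [3.141, 0.065, 0.002]
wrist_force: [0.7, -0.7, -0.8]
width: 0.423
```

```bash
python3 d.py .536 -.1005 .08 92.3;python3 - <<'E'
from h import *
c=cap('side')
f=cv2.resize(c['frame'][195:260,295:360],None,fx=9,fy=9,interpolation=cv2.INTER_CUBIC);cv2.imwrite('pics/p4.png',f[:,:,::-1])
E
```

```text
t 6.7 tcp [ 0.5348 -0.1     0.099 ] q [-0.34  0.25  1.72 -0.    1.17  1.19] F [ 0.7 -0.7 -0.8] w 39.8 zaxis [ 0.001 -0.    -1.   ]
jaw deg -87.62
tool delta [0.0012 0.0005 0.019 ]
turn z rad 0.0015 delta after turn [0.0012 0.0005 0.019 ]
```

View pics/p4.png

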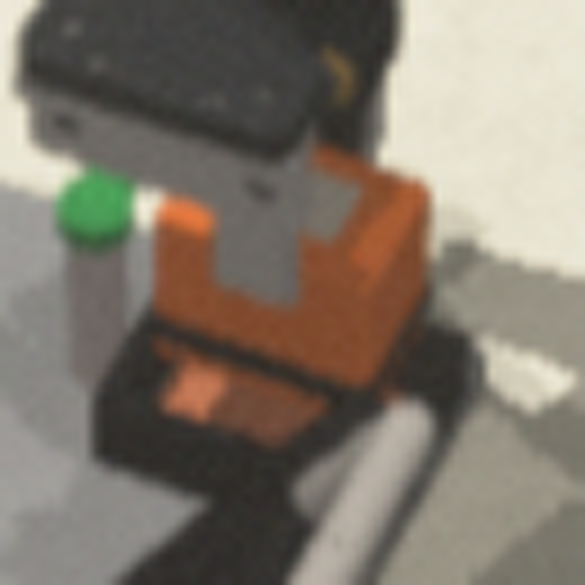

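Run:
```python
from h import *
c=cap('side')
S=lambda x,y:(x/9+295-.44,y/9+195-.44)
zt=.099+.0113
P=onplane(c,[S(157,205),S(365,282),S(430,185)],zt);print('top',P.round(4),((P[0]+P[2])/2).round(4))
P=onplane(c,[S(150,343),S(360,408),S(432,312)],zt-.055);print('bot',P.round(4),((P[0]+P[2])/2).round(4))
P=onplane(c,[S(97,400),S(480,352)],.042);print('rim',P.round(4),P.mean(0).round(4))
```

```text
top [[ 0.5666 -0.0842  0.1103]
 [ 0.5097 -0.085   0.1103]
 [ 0.509  -0.1207  0.1103]] [ 0.5378 -0.1025  0.1103]
bot [[ 0.569  -0.084   0.0553]
 [ 0.5118 -0.0891  0.0553]
 [ 0.5091 -0.1259  0.0553]] [ 0.539  -0.105   0.0553]
rim [[ 0.5776 -0.0707  0.042 ]
 [ 0.4966 -0.1296  0.042 ]] [ 0.5371 -0.1001  0.042 ]
```

play_rows:
  steps:
    - [-0.001, -0.0015, 0.004, 0, 0, 0, 0.03]
    - [0, 0, 0.005, 0, 0, 0, 0.03]
    - [0, 0, 0.005, 0, 0, 0, 0.03]
    - [0, 0, 0.004, 0, 0, 0, 0.03]
    - [0, 0, 0.002, 0, 0, 0, 0.03]
    - [0, 0, 0, 0, 0, 0, 0.03]

```text
time: 7.4
position: [0.5335, -0.0983, 0.0781]
tool_rot: [3.141, 0.066, 0.001]
wrist_force: [1.7, 0.3, -3.0]
width: 0.426
```

```bash
python3 d.py .536 -.1005 .08 92.3;python3 - <<'E'
from h import *
c=cap('side')
f=cv2.resize(c['frame'][195:260,280:360],None,fx=9,fy=9,interpolation=cv2.INTER_CUBIC);cv2.imwrite('pics/p5.png',f[:,:,::-1])
E
```

```text
t 7.4 tcp [ 0.5335 -0.0983  0.0781] q [-0.34  0.28  1.74  0.    1.12  1.19] F [ 1.7  0.3 -3. ] w 40.0 zaxis [ 0.001 -0.    -1.   ]
jaw deg -87.6
tool delta [ 0.0024  0.0023 -0.0019]
turn z rad 0.0017 delta after turn [ 0.0024  0.0023 -0.0019]
```

View pics/p5.png

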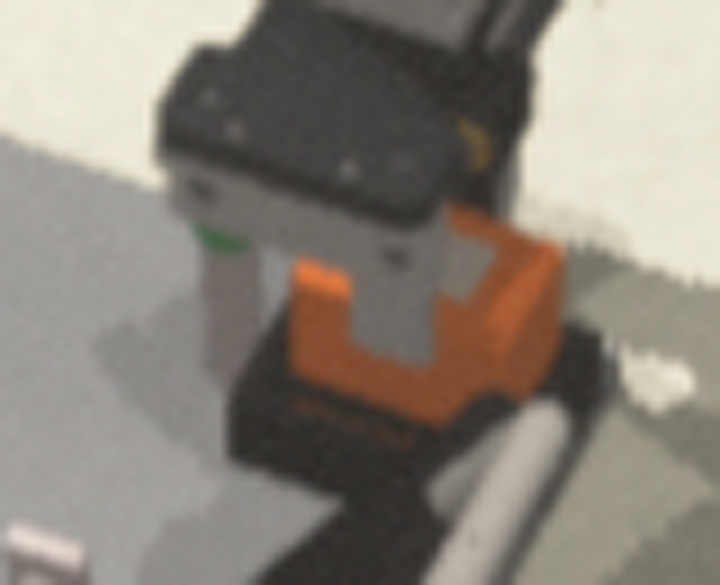

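play_rows:
  steps:
    - [0, 0, 0.003, 0, 0, 0, 0.03]
    - [0, 0, 0.003, 0, 0, 0, 0.03]
    - [0, 0, 0.002, 0, 0, 0, 0.03]
    - [0, 0, 0, 0, 0, 0, 0.03]

```text
time: 7.85
position: [0.5335, -0.0983, 0.0703]
tool_rot: [3.141, 0.066, 0.001]
wrist_force: [3.3, 0.8, -2.7]
width: 0.425
```

```bash
python3 d.py .536 -.1005 .08 92.3;python3 - <<'E'
from h import *
c=cap('side')
f=cv2.resize(c['frame'][195:260,280:360],None,fx=9,fy=9,interpolation=cv2.INTER_CUBIC);cv2.imwrite('pics/p6.png',f[:,:,::-1])
E
```

```text
t 7.85 tcp [ 0.5335 -0.0983  0.0703] q [-0.34  0.29  1.74  0.    1.11  1.19] F [ 3.3  0.8 -2.7] w 39.9 zaxis [ 0.001 -0.    -1.   ]
jaw deg -87.6
tool delta [ 0.0024  0.0023 -0.0097]
turn z rad 0.0017 delta after turn [ 0.0024  0.0023 -0.0097]
```

View pics/p6.png

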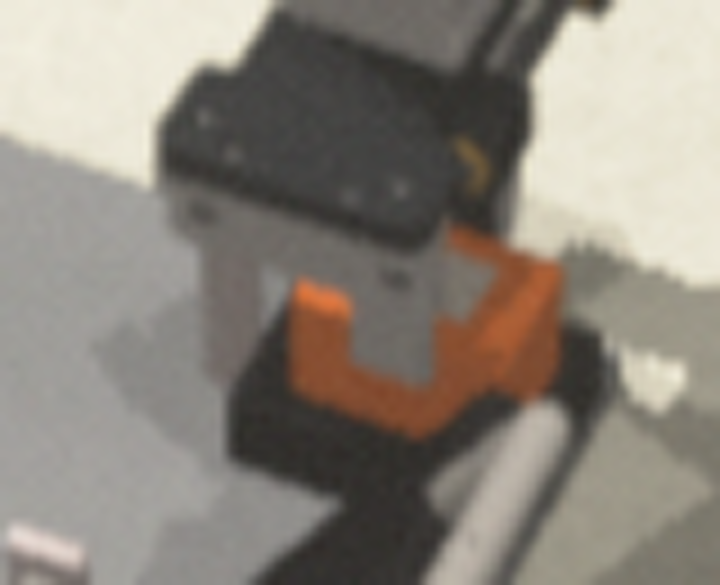

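play_rows:
  steps:
    - [0.0015, 0.0005, 0, 0, 0, 0, 0.03]
    - [0, 0, 0, 0, 0, 0, 0.03]
    - [0, 0, 0, 0, 0, 0, 0.06]
    - [0, 0, 0, 0, 0, 0, 0.06]
    - [0, 0, 0, 0, 0, 0, 0.06]
    - [0, 0, 0, 0, 0, 0, 0.06]
    - [0, 0, -0.02, 0, 0, 0, 0.06]
    - [0, 0, -0.03, 0, 0, 0, 0.06]
    - [0, 0, -0.03, 0, 0, 0, 0.06]
    - [0, 0, -0.03, 0, 0, 0, 0.06]
    - [0, 0, 0, 0, 0, 0, 0.0]

```text
time: 9.0
position: [0.5382, -0.0999, 0.1858]
tool_rot: [3.137, 0.066, 0.015]
wrist_force: [0.2, 0.3, 0.2]
width: 0.589
```

```bash
python3 d.py .536 -.1005 .08 92.3;python3 - <<'E'
from h import *
c=cap('side')
f=cv2.resize(c['frame'][185:260,280:370],None,fx=8,fy=8,interpolation=cv2.INTER_CUBIC);cv2.imwrite('pics/p7.png',f[:,:,::-1])
E
```

```text
t 9.0 tcp [ 0.5382 -0.0999  0.1858] q [-0.34  0.16  1.64 -0.    1.33  1.19] F [0.2 0.3 0.2] w 55.4 zaxis [ 0.01  -0.004 -1.   ]
jaw deg -87.6
tool delta [-3.200e-03  1.000e-04  1.058e-01]
turn z rad 0.0017 delta after turn [-3.200e-03  1.000e-04  1.058e-01]
```

View pics/p7.png

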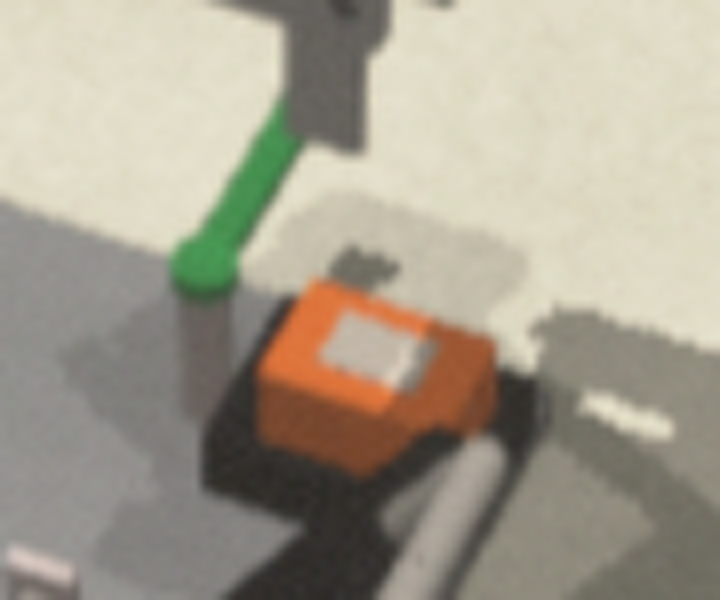

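Run:
```python
from h import *
c=cap('side')
S=lambda x,y:(x/8+280-.44,y/8+185-.44)
g=[S(x,y) for x in range(290,440,8) for y in range(320,390,8)]
P=depthpts(c,g);A=np.c_[P[:,:2],np.ones(len(P))];k,*_=np.linalg.lstsq(A-[.536,-.1,0],P[:,2],rcond=None)
print('z med',np.median(P[:,2]),'slope',k)
Q=onplane(c,[S(318,281),S(258,374),S(378,413),S(497,348)],.071);print(Q.round(4),(Q[1]+Q[3])/2,(Q[0]+Q[2])/2)
```

```text
z med 0.06966196710134565 slope [-0.22435494  0.51287802  0.06946258]
[[ 0.5641 -0.1155  0.071 ]
 [ 0.5636 -0.0768  0.071 ]
 [ 0.5269 -0.0794  0.071 ]
 [ 0.5072 -0.1161  0.071 ]] [ 0.53538965 -0.09644905  0.071     ] [ 0.5454758  -0.09744502  0.071     ]
```

The battery is home: its top measures 0.070 m against an expected 0.071 m, and it is square in the pocket. Next is the lever.

```bash
python3 d.py .595 -.1785 .15 135
```

```text
t 9.1 tcp [ 0.535  -0.0988  0.1808] q [-0.34  0.16  1.65 -0.    1.33  1.19] F [ 0.   0.7 -0.1] w 47.4 zaxis [ 0.001 -0.    -1.   ]
jaw deg -87.6
tool delta [0.0566 0.0821 0.031 ]
turn z rad -0.7436 delta after turn [-0.0139  0.0988  0.0309]
```

play_rows:
  steps:
    - [0, 0, 0, 0, 0, -0.084, 0.024]
    - [0, 0, 0, 0, 0, -0.11, 0.024]
    - [0, 0, 0, 0, 0, -0.11, 0.024]
    - [0, 0, 0, 0, 0, -0.11, 0.024]
    - [0, 0, 0, 0, 0, -0.11, 0.024]
    - [0, 0, 0, 0, 0, -0.11, 0.024]
    - [0, 0, 0, 0, 0, -0.11, 0.024]
    - [-0.002, 0.015, 0, 0, 0, 0, 0.024]
    - [-0.003, 0.024, 0, 0, 0, 0, 0.024]
    - [-0.003, 0.024, 0.005, 0, 0, 0, 0.024]
    - [-0.003, 0.022, 0.01, 0, 0, 0, 0.024]
    - [-0.003, 0.014, 0.01, 0, 0, 0, 0.024]
    - [0, 0, 0.005, 0, 0, 0, 0.024]
    - [0, 0, 0, 0, 0, 0, 0.024]
    - [0, 0, 0, 0, 0, 0, 0.024]

```text
time: 10.6
position: [0.5943, -0.178, 0.1498]
tool_rot: [-2.901, -1.202, 0.001]
wrist_force: [-0.8, -0.4, -0.1]
width: 0.258
```

```bash
python3 d.py .595 -.1785 .09 135;python3 - <<'E'
from h import *
c=cap('side')
f=cv2.resize(c['frame'][160:250,270:370],None,fx=7,fy=6.5,interpolation=cv2.INTER_CUBIC);cv2.imwrite('pics/l1.png',f[:,:,::-1])
E
```

```text
t 10.6 tcp [ 0.5943 -0.178   0.1498] q [-0.43  0.35  1.48  0.    1.31  0.35] F [-0.8 -0.4 -0.1] w 24.3 zaxis [-0.001  0.001 -1.   ]
jaw deg -45.01
tool delta [0.0002 0.0009 0.0598]
turn z rad -0.0001 delta after turn [0.0002 0.0009 0.0598]
```

View pics/l1.png

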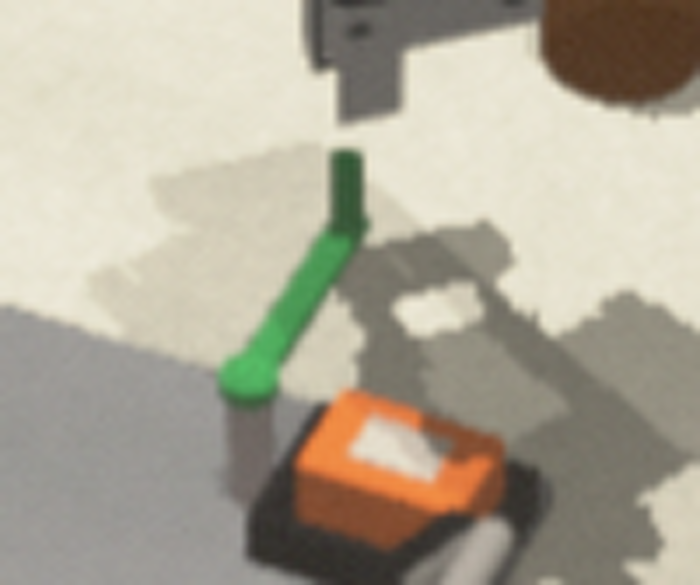

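Run:
```python
from h import *
c=cap('side')
S=lambda x,y:(x/7+270-.43,y/6.5+160-.42)
print(onplane(c,[S(346,156)],.116),onplane(c,[S(248,375)],.084), 'finger bottom corners',onplane(c,[S(340,123),S(402,108)],.15))
Q=onplane(c,[S(350,392),S(296,466),S(386,502),S(503,438)],.071);print(Q.round(4),(Q[1]+Q[3])/2)
```

```text
[[ 0.59729727 -0.17951411  0.116     ]] [[ 0.59157454 -0.0972633   0.084     ]] finger bottom corners [[ 0.59145469 -0.16359645  0.15      ]
 [ 0.57680532 -0.17926013  0.15      ]]
[[ 0.5633 -0.1152  0.071 ]
 [ 0.5636 -0.0769  0.071 ]
 [ 0.5303 -0.0756  0.071 ]
 [ 0.5091 -0.1188  0.071 ]] [ 0.53633468 -0.09786172  0.071     ]
```

play_rows:
  steps:
    - [0, 0.0015, 0.01, 0, 0, 0, 0.024]
    - [0, 0, 0.02, 0, 0, 0, 0.024]
    - [0, 0, 0.018, 0, 0, 0, 0.024]
    - [0, 0, 0.01, 0, 0, 0, 0.024]
    - [0, 0, 0, 0, 0, 0, 0.024]
    - [0, 0, 0, 0, 0, 0, 0.018]
    - [0, 0, 0, 0, 0, 0, 0.018]

```text
time: 11.4
position: [0.5968, -0.18, 0.0937]
tool_rot: [2.901, 1.202, 0.003]
wrist_force: [-0.3, 0.7, -0.7]
width: 0.196
```

Run:
```python
from h import *
s=ctrl.sense();p=s['position'];print(p,s['wrist_force'].round(1),s['width']*94)
M=R.from_rotvec(s['tool_rot']).as_matrix()
piv=np.array([.590,-.0978]);prev=p[:2]
ex=np.array([np.cos(.04),np.sin(.04)]);ey=np.array([-ex[1],ex[0]])
for th in np.linspace(1.5,-.06,14):
    q=piv+.08*(-np.cos(th)*ex-np.sin(th)*ey)
    d=np.r_[q-prev,0]@M;print(round(th,2),q.round(4),d.round(4));prev=q
```

```text
[ 0.59683786 -0.17997825  0.09369899] [-0.3  0.7 -0.7] 18.448477255996373
1.5 [ 0.5875 -0.1778] [-0.005  -0.0081 -0.    ]
1.38 [ 0.578  -0.1769] [-0.0061 -0.0074 -0.    ]
1.26 [ 0.5686 -0.1749] [-0.0052 -0.0081 -0.    ]
1.14 [ 0.5595 -0.1718] [-0.0042 -0.0086 -0.    ]
1.02 [ 0.5509 -0.1676] [-0.0031 -0.0091 -0.    ]
0.9 [ 0.5428 -0.1624] [-0.002  -0.0094 -0.    ]
0.78 [ 0.5354 -0.1563] [-0.0009 -0.0096 -0.    ]
0.66 [ 0.5288 -0.1493] [ 0.0002 -0.0096 -0.    ]
0.54 [ 0.5231 -0.1416] [ 0.0014 -0.0095 -0.    ]
0.42 [ 0.5183 -0.1333] [ 0.0025 -0.0093 -0.    ]
0.3 [ 0.5146 -0.1245] [ 0.0036 -0.0089 -0.    ]
0.18 [ 0.5119 -0.1153] [ 0.0046 -0.0084 -0.    ]
0.06 [ 0.5104 -0.1058] [ 0.0056 -0.0078 -0.    ]
-0.06 [ 0.51   -0.0962] [ 0.0065 -0.007  -0.    ]
```

play_rows:
  steps:
    - [-0.005, -0.008, 0, 0, 0, 0, 0.018]
    - [-0.006, -0.0075, 0, 0, 0, 0, 0.018]
    - [-0.005, -0.008, 0, 0, 0, 0, 0.018]
    - [-0.004, -0.0085, 0, 0, 0, 0, 0.018]
    - [-0.003, -0.009, 0, 0, 0, 0, 0.018]
    - [-0.002, -0.0095, 0, 0, 0, 0, 0.018]
    - [-0.001, -0.0095, 0, 0, 0, 0, 0.018]
    - [0, -0.0095, 0, 0, 0, 0, 0.018]
    - [0.0015, -0.0095, 0, 0, 0, 0, 0.018]
    - [0.0025, -0.0095, 0, 0, 0, 0, 0.018]
    - [0.0035, -0.009, 0, 0, 0, 0, 0.018]

```text
time: 12.5
position: [0.5134, -0.1228, 0.0924]
tool_rot: [-2.902, -1.203, 0.0]
wrist_force: [-0.6, 0.1, -0.0]
width: 0.191
```

```bash
python3 d.py .511 -.1 .094 135;python3 - <<'E'
from h import *
c=cap('side')
f=cv2.resize(c['frame'][160:250,270:370],None,fx=7,fy=6.5,interpolation=cv2.INTER_CUBIC);cv2.imwrite('pics/l2.png',f[:,:,::-1])
E
```

```text
t 12.5 tcp [ 0.5134 -0.1228  0.0924] q [-0.4   0.23  1.76  0.    1.15  0.39] F [-0.6  0.1 -0. ] w 18.0 zaxis [-0.  0. -1.]
jaw deg -44.97
tool delta [ 0.0145 -0.0178 -0.0016]
turn z rad 0.0005 delta after turn [ 0.0145 -0.0178 -0.0016]
```

View pics/l2.png

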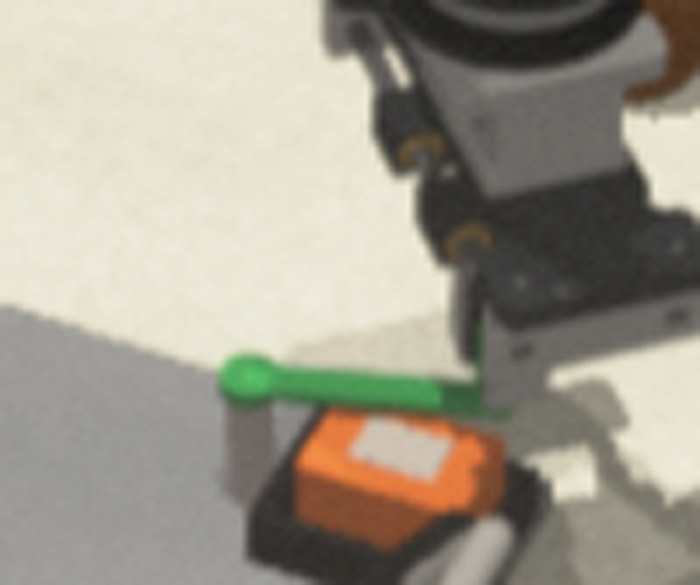

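The lever follows the fingers: its beam runs from (248,378) to (490,390) and passes over the battery's edge without touching. I'll finish the swing.

play_rows:
  steps:
    - [0.0045, -0.008, 0, 0, 0, 0, 0.018]
    - [0.0055, -0.008, 0, 0, 0, 0, 0.018]
    - [0.006, -0.007, 0, 0, 0, 0, 0.018]
    - [0, 0, 0, 0, 0, 0, 0.018]
    - [0, 0, 0, 0, 0, 0, 0.018]

```text
time: 13.05
position: [0.5104, -0.0977, 0.093]
tool_rot: [2.897, 1.202, 0.002]
wrist_force: [2.5, -5.3, -2.2]
width: 0.191
```

```bash
python3 d.py .511 -.1 .094 135;python3 - <<'E'
from h import *
c=cap('side')
f=cv2.resize(c['frame'][160:250,270:370],None,fx=7,fy=6.5,interpolation=cv2.INTER_CUBIC);cv2.imwrite('pics/l3.png',f[:,:,::-1])
E
```

```text
t 13.05 tcp [ 0.5104 -0.0977  0.093 ] q [-0.35  0.21  1.79 -0.    1.14  0.43] F [ 2.5 -5.3 -2.2] w 18.0 zaxis [ 0.003 -0.004 -1.   ]
jaw deg -44.93
tool delta [-0.0012  0.0021 -0.001 ]
turn z rad 0.0012 delta after turn [-0.0012  0.0021 -0.001 ]
```

View pics/l3.png

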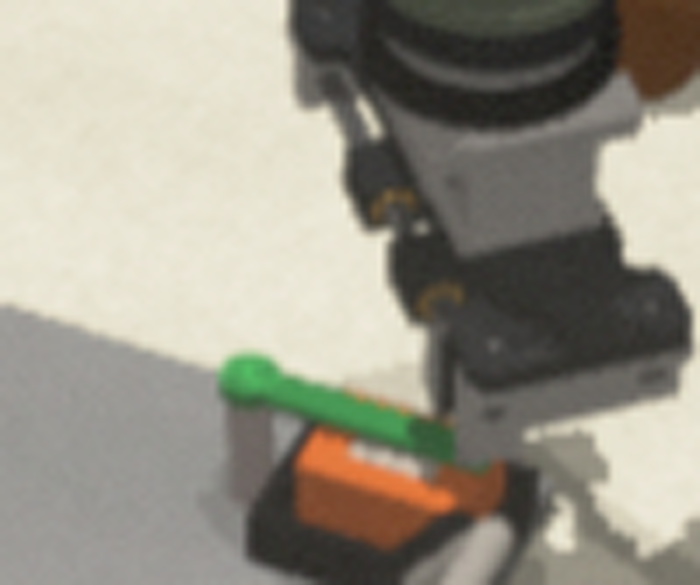

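play_rows:
  steps:
    - [-0.0005, 0.001, 0, 0, 0, 0, 0.026]
    - [0, 0, 0, 0, 0, 0, 0.026]
    - [0, 0, -0.02, 0, 0, 0, 0.026]
    - [0, 0, -0.03, 0, 0, 0, 0.026]
    - [0, 0, -0.04, 0, 0, 0, 0.026]
    - [0, 0, -0.04, 0, 0, 0, 0.0]
    - [0, 0, -0.04, 0, 0, 0, 0.0]
    - [0, 0, -0.03, 0, 0, 0, 0.0]
    - [0, 0, 0, 0, 0, 0, 0.0]

```text
time: 14.0
position: [0.512, -0.0976, 0.2981]
tool_rot: [2.896, 1.201, 0.013]
wrist_force: [-0.1, 0.0, -0.4]
width: 0.007
```

```bash
python3 d.py .40 .19 .23 92.3;python3 - <<'E'
from h import *
c=cap('side')
f=cv2.resize(c['frame'][160:340,220:370],None,fx=4,fy=3.3,interpolation=cv2.INTER_CUBIC);cv2.imwrite('pics/l4.png',f[:,:,::-1])
S=lambda x,y:(x/4+220-.4,y/3.3+160-.4)
t=cap('top','t4')
h=cv2.cvtColor(c['frame'],cv2.COLOR_RGB2HSV);m=(h[...,0]>50)&(h[...,0]<80)&(h[...,1]>140)&(h[...,2]>50);m[:, :250]=0;m[:160]=0;m[300:]=0;m[:,370:]=0
ys,xs=np.where(m);i=ys.argmin();print(len(xs),'green bounds',xs.min(),xs.max(),ys.min(),ys.max())
E
```

```text
t 14.0 tcp [ 0.512  -0.0976  0.2981] q [-0.35  0.03  1.55  0.    1.55  0.43] F [-0.1  0.  -0.4] w 0.7 zaxis [ 0.01  -0.003 -1.   ]
jaw deg -44.95
tool delta [ 0.1241 -0.283   0.0661]
turn z rad 0.7462 delta after turn [-0.1006 -0.2924  0.065 ]Traceback (most recent call last):
  File "<stdin>", line 7, in <module>
ValueError: attempt to get argmin of an empty sequence
```

View pics/l4.png

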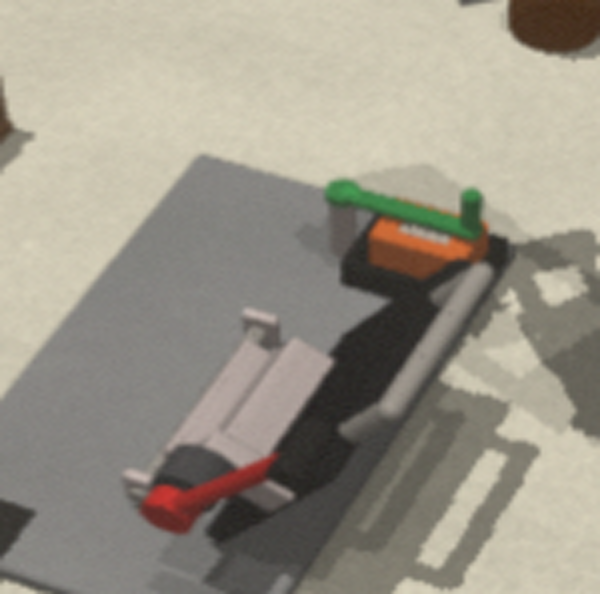

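View pics/t4.png

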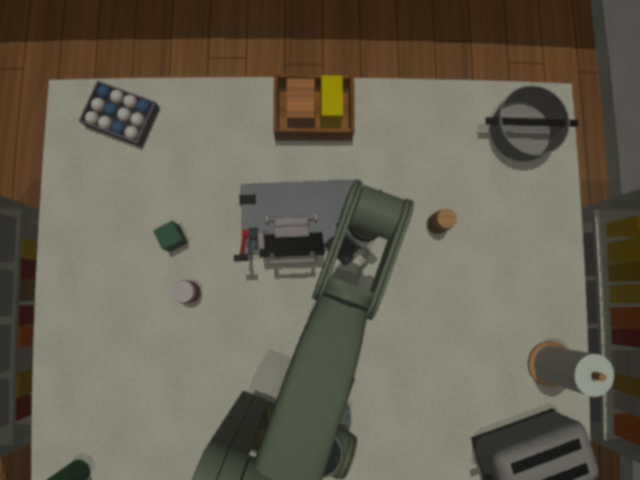

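Run:
```python
from h import *
c=cap('side')
S=lambda x,y:(x/4+220-.4,y/3.3+160-.4)
P=onplane(c,[S(472,195)],.116)[0];Q=onplane(c,[S(343,191)],.084)[0];print(P,Q);v=P-Q
print('lever rad',np.arctan2(-v[1],-v[0])+.04, 'sign check: + = toward -y')
# foot etc
t=cap('top');f=cv2.resize(t['frame'][215:275,225:285],None,fx=10,fy=10,interpolation=cv2.INTER_CUBIC);cv2.imwrite('pics/k1.png',f[:,:,::-1])
f=cv2.resize(c['frame'][260:340,235:305],None,fx=8,fy=7.4,interpolation=cv2.INTER_CUBIC);cv2.imwrite('pics/k2.png',f[:,:,::-1])
print('can',onplane(t,[(186,292)],.1),'tin',onplane(t,[(171,235)],.09))
```

```text
[ 0.51187932 -0.10193808  0.116     ] [ 0.59056759 -0.09707308  0.084     ]
lever rad 0.1017477092356894 sign check: + = toward -y
can [[0.37171839 0.3586768  0.1       ]] tin [[0.53375052 0.4073935  0.09      ]]
```

View pics/k1.png

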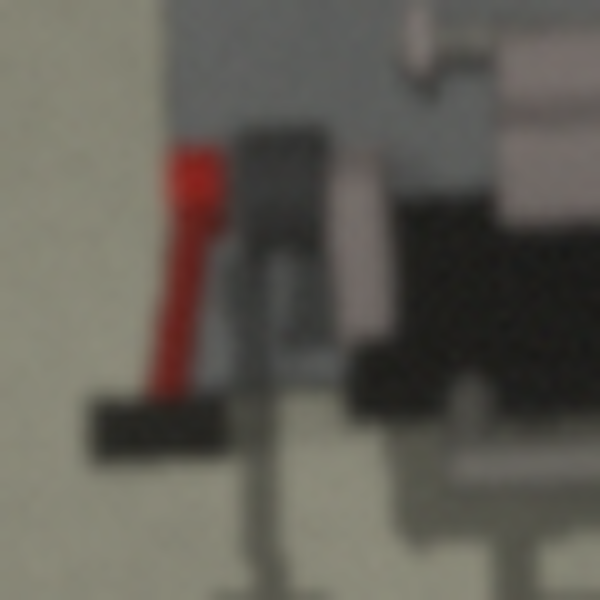

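View pics/k2.png

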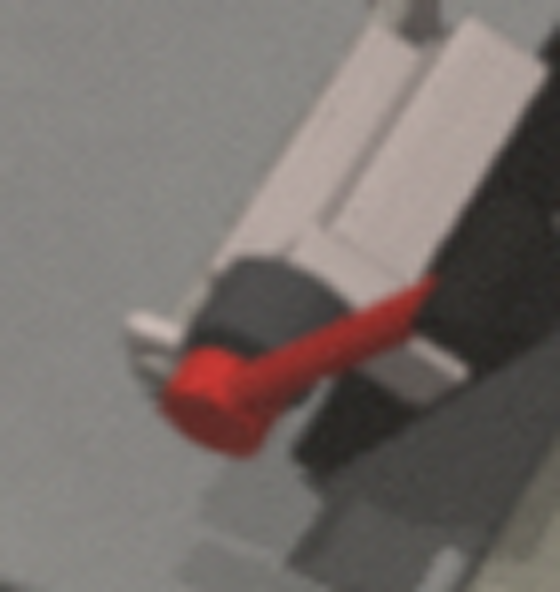

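Run:
```python
from h import *
c=cap('side')
f=c['frame'];h=cv2.cvtColor(f,cv2.COLOR_RGB2HSV);m=(h[...,1]>100)&(h[...,0]>50)&(h[...,0]<90)
ys,xs=np.where(m);k=(xs>295)&(xs<350)&(ys>205)&(ys<240);xs,ys=xs[k],ys[k];print(len(xs),xs.min(),xs.max(),ys.min(),ys.max())
# beam part: exclude hub and peg
b=(xs>312)&(xs<332);P=onplane(c,np.c_[xs[b],ys[b]],.080)
l=cv2.fitLine(P[:,:2].astype(np.float32),cv2.DIST_L2,0,.001,.001).ravel();print('beam yaw',np.arctan2(l[1],l[0]),'pt',l[2:])
Q=onplane(c,[(0.25*372+220-.4,224/3.3+160)],.042)
# pocket/plate edges for yaw: plate right edge in same camera
crop=cv2.resize(f[195:260,290:365],None,fx=9,fy=9,interpolation=cv2.INTER_CUBIC);cv2.imwrite('pics/l5.png',crop[:,:,::-1])
```

```text
171 302 339 215 231
beam yaw 0.035733674 pt [ 0.5492135  -0.10008105]
```

View pics/l5.png

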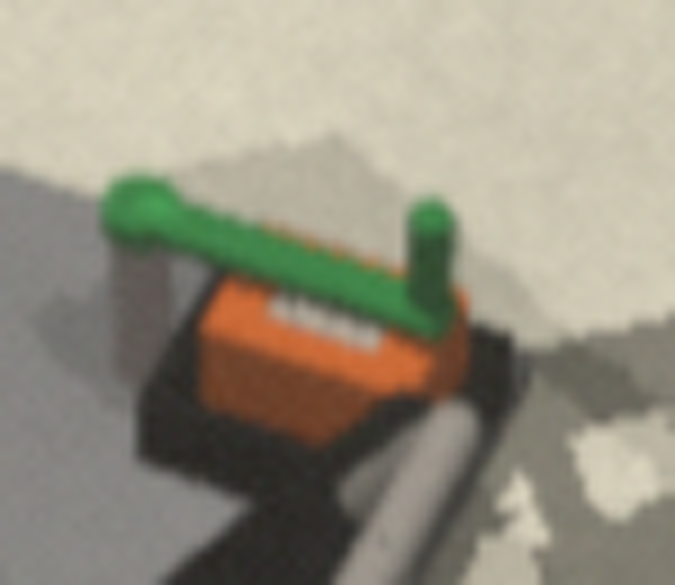

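The lever is shut: its beam yaw is 0.036 against a dock yaw of about 0.045. Now the kickstand: the foot is at about (0.458, 0.191, 0.232).

```bash
python3 d.py .415 .188 .298 2.3
```

```text
t 14.25 tcp [ 0.508  -0.0966  0.29  ] q [-0.36  0.03  1.56  0.    1.55  0.43] F [-0.6 -0.7 -0.2] w 0.6 zaxis [-0.004  0.002 -1.   ]
jaw deg -44.97
tool delta [ 0.1356 -0.267  -0.0071]
turn z rad -0.8249 delta after turn [ 0.2881 -0.0815 -0.0081]
```

play_rows:
  steps:
    - [0, 0, 0, 0, 0, -0.085, 0]
    - [0, 0, 0, 0, 0, -0.105, 0]
    - [0, 0, 0, 0, 0, -0.105, 0]
    - [0, 0, 0, 0, 0, -0.105, 0]
    - [0, 0, 0, 0, 0, -0.105, 0]
    - [0, 0, 0, 0, 0, -0.11, 0]
    - [0, 0, -0.004, 0, 0, -0.11, 0]
    - [0, 0, -0.004, 0, 0, -0.1, 0]
    - [0.015, -0.005, 0, 0, 0, 0, 0]
    - [0.028, -0.008, 0, 0, 0, 0, 0]
    - [0.032, -0.009, 0, 0, 0, 0, 0]
    - [0.032, -0.009, 0, 0, 0, 0, 0]
    - [0.032, -0.009, 0, 0, 0, 0, 0]
    - [0.032, -0.009, 0, 0, 0, 0, 0]
    - [0.032, -0.009, 0, 0, 0, 0, 0]
    - [0.032, -0.009, 0, 0, 0, 0, 0]
    - [0.028, -0.008, 0, 0, 0, 0, 0]
    - [0.018, -0.005, 0, 0, 0, 0, 0]
    - [0.007, -0.002, 0, 0, 0, 0, 0]
    - [0, 0, 0, 0, 0, 0, 0]

```text
time: 16.25
position: [0.4146, 0.188, 0.2995]
tool_rot: [-2.175, -2.266, 0.002]
wrist_force: [-0.0, -0.0, -0.4]
width: 0.005
```

```bash
python3 d.py .415 .188 .225 2.3
```

```text
t 16.25 tcp [0.4146 0.188  0.2995] q [ 0.24 -0.11  1.68  0.    1.57  0.19] F [-0.  -0.  -0.4] w 0.4 zaxis [-0.002 -0.    -1.   ]
jaw deg 2.35
tool delta [0.     0.0005 0.0745]
turn z rad 0.0009 delta after turn [0.     0.0005 0.0745]
```

play_rows:
  steps:
    - [0.002, 0, 0.02, 0, 0, 0, 0]
    - [0, 0, 0.03, 0, 0, 0, 0]
    - [0, 0, 0.02, 0, 0, 0, 0]
    - [0, 0, 0.005, 0, 0, 0, 0]
    - [0, 0.01, 0, 0, 0, 0, 0]
    - [0, 0.01, 0, 0, 0, 0, 0]
    - [0, 0.01, 0, 0, 0, 0, 0]
    - [0, 0.01, 0, 0, 0, 0, 0]
    - [0, 0.01, 0, 0, 0, 0, 0]

```text
time: 17.15
position: [0.464, 0.1915, 0.2395]
tool_rot: [-2.174, -2.265, 0.003]
wrist_force: [-37.0, -7.7, 76.3]
width: 0.006
```

```bash
python3 d.py .533 .19 .225 2.3
python3 - <<'E'
from h import *
c=cap('side');f=cv2.resize(c['frame'][200:380,190:390],None,fx=3.5,fy=3.3,interpolation=cv2.INTER_CUBIC);cv2.imwrite('pics/k3.png',f[:,:,::-1])
E
```

```text
t 17.15 tcp [0.464  0.1915 0.2395] q [0.22 0.03 1.67 0.   1.45 0.18] F [-37.   -7.7  76.3] w 0.6 zaxis [-0.003  0.    -1.   ]
jaw deg 2.34
tool delta [-0.0044  0.0689  0.0144]
turn z rad 0.0007 delta after turn [-0.0043  0.0689  0.0144]
```

View pics/k3.png

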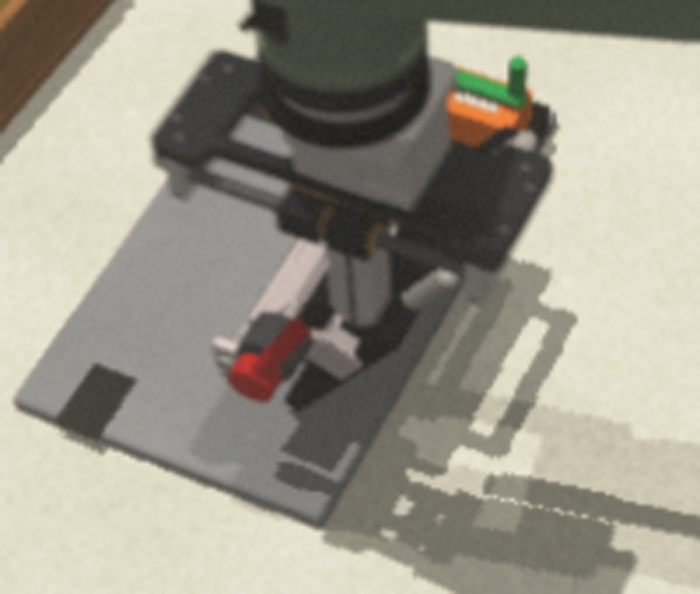

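The wrist reads 76 N upward, so the finger is bearing down on the foot. I'll lift off and re-measure.

play_rows:
  steps:
    - [0, -0.005, -0.015, 0, 0, 0, 0]
    - [0, -0.02, -0.03, 0, 0, 0, 0]
    - [0, -0.03, -0.03, 0, 0, 0, 0]
    - [0, -0.03, -0.03, 0, 0, 0, 0]
    - [0, -0.03, 0, 0, 0, 0, 0]
    - [0, 0, 0, 0, 0, 0, 0]

```text
time: 17.8
position: [0.3507, 0.1871, 0.3339]
tool_rot: [2.173, 2.264, 0.009]
wrist_force: [0.8, 0.8, 0.2]
width: 0.006
```

```bash
python3 d.py .533 .19 .225 2.3
python3 - <<'E'
from h import *
c=cap('side');f=cv2.resize(c['frame'][230:370,190:360],None,fx=4.5,fy=4.2,interpolation=cv2.INTER_CUBIC);cv2.imwrite('pics/k4.png',f[:,:,::-1])
c=cap('top');f=cv2.resize(c['frame'][180:290,220:350],None,fx=6,fy=5.4,interpolation=cv2.INTER_CUBIC);cv2.imwrite('pics/k5.png',f[:,:,::-1])
E
```

```text
t 17.8 tcp [0.3507 0.1871 0.3339] q [ 0.27 -0.27  1.74  0.    1.66  0.23] F [0.8 0.8 0.2] w 0.6 zaxis [ 0.006  0.002 -1.   ]
jaw deg 2.34
tool delta [-0.0047  0.1816  0.1101]
turn z rad 0.0008 delta after turn [-0.0046  0.1816  0.1101]
```

View pics/k4.png

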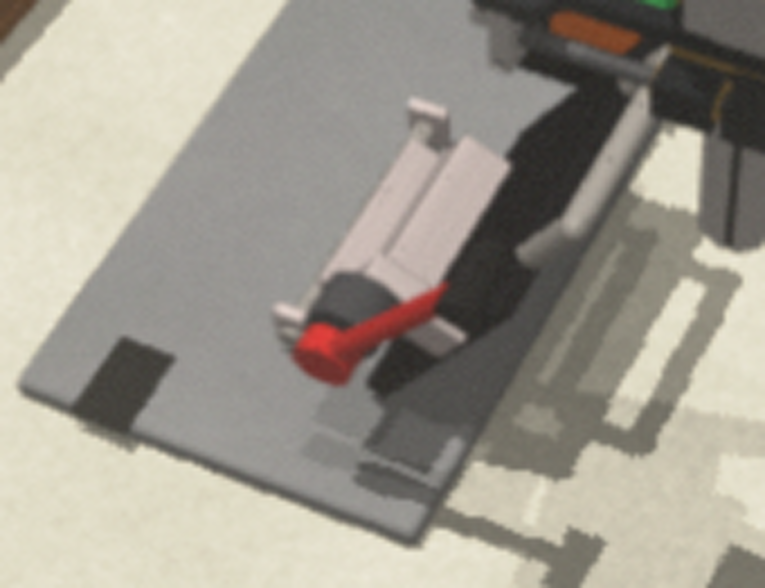

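View pics/k5.png

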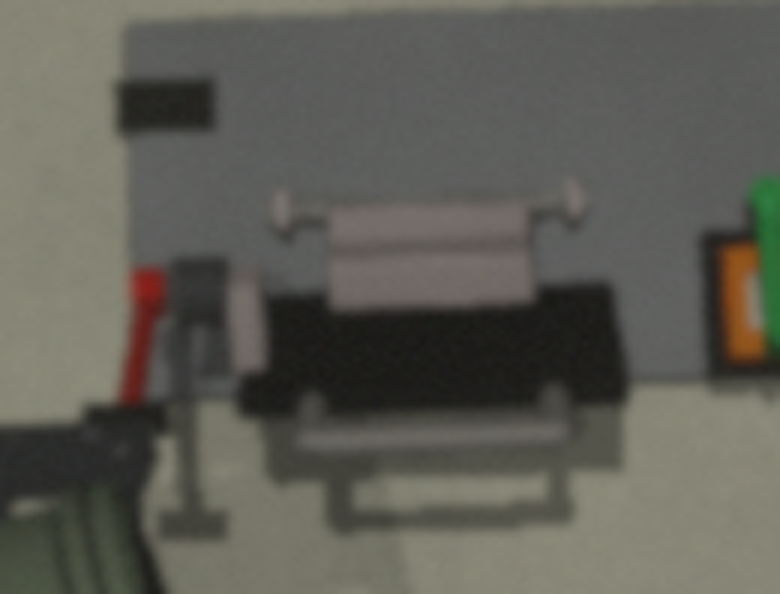

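Run:
```python
from h import *
s=cap('side');t=cap('top')
def tri(ut,us):
    a=t['position'];b=s['position'];d=(rays(t,[ut])@t['rotation'].T)[0];e=(rays(s,[us])@s['rotation'].T)[0]
    k,*_=np.linalg.lstsq(np.c_[d,-e],b-a,rcond=None);P=a+d*k[0];Q=b+e*k[1];return ((P+Q)/2).round(4),np.linalg.norm(P-Q).round(4)
K4=lambda x,y:(x/4.5+190-.4,y/4.2+230-.4)
print('foot',tri((240.5,257.5),K4(488,272)))
print('hub red end',tri((244.3,232.8),K4(325,350)))
print('bar R end',tri((220+570/6,180+432/5.4),K4(655,60)))
p=np.array([.458,.191,.232]);
def proj(c,p):
    q=(p-c['position'])@c['rotation'];x=q[:2]/q[2];x=x*(1+c['k1']*(x@x));K=c['intrinsics'];return x*[K[0][0],K[1][1]]+[K[0][2],K[1][2]]
for dz in(-.01,0,.01):
  u=proj(s,p+[0,0,dz]);print('foot exp at side',u,((u-[190,230])*[4.5,4.2]).round(0), 'top',proj(t,p+[0,0,dz]))
f=cv2.convertScaleAbs(cv2.resize(s['frame'][265:330,240:330],None,fx=8,fy=8,interpolation=cv2.INTER_CUBIC),alpha=2.5,beta=20);cv2.imwrite('pics/k6.png',f[:,:,::-1])
uv=np.stack(np.meshgrid(np.arange(233,250),np.arange(252,264)),-1).reshape(-1,2);D=depthpts(t,uv);print('top depth near foot',np.round(np.sort(D[:,2])[-25:],3))
```

```text
foot (array([0.4552, 0.1893, 0.243 ]), np.float64(0.0048))
hub red end (array([0.5345, 0.1934, 0.129 ]), np.float64(0.0012))
bar R end (array([0.4623, 0.0011, 0.1691]), np.float64(0.0125))
foot exp at side [295.19917314 300.7421693 ] [473. 297.] top [241.1347982  257.92131726]
foot exp at side [295.02939497 297.6730427 ] [473. 284.] top [240.69191758 257.61963589]
foot exp at side [294.85736878 294.55860243] [472. 271.] top [240.24235345 257.31338867]
top depth near foot [0.471 0.471 0.471 0.471 0.471 0.472 0.472 0.472 0.472 0.472 0.472 0.472
 0.472 0.472 0.473 0.473 0.473 0.473 0.473 0.473 0.474 0.474 0.474 0.474
 1.554]
```

View pics/k6.png

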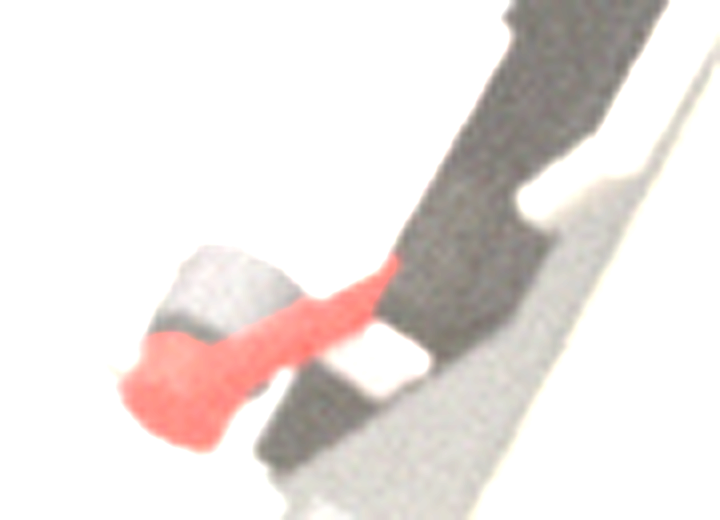

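The tip only overlapped the foot's centre height by about 6 mm, so it rode up over the foot. I'll push again with the tip lower, at z = 0.20.

play_rows:
  steps:
    - [0.001, 0.015, 0.02, 0, 0, 0, 0]
    - [0.001, 0.02, 0.03, 0, 0, 0, 0]
    - [0.001, 0.02, 0.03, 0, 0, 0, 0]
    - [0.001, 0.009, 0.03, 0, 0, 0, 0]
    - [0, 0, 0.02, 0, 0, 0, 0]
    - [0, 0, 0.006, 0, 0, 0, 0]
    - [0, 0, 0, 0, 0, 0, 0]
    - [0, 0, 0, 0, 0, 0, 0]

```text
time: 18.8
position: [0.4155, 0.1933, 0.1953]
tool_rot: [2.176, 2.265, 0.002]
wrist_force: [0.3, 0.2, 0.2]
width: 0.003
```

play_rows:
  steps:
    - [0, 0.01, 0, 0, 0, 0, 0]
    - [0, 0.01, 0, 0, 0, 0, 0]
    - [0, 0.005, 0, 0, 0, 0, 0]

```text
time: 19.1
position: [0.4413, 0.1943, 0.1956]
tool_rot: [2.176, 2.264, 0.003]
wrist_force: [-0.5, -0.9, 0.7]
width: 0.004
```

play_rows:
  steps:
    - [0, 0.008, 0, 0, 0, 0, 0]
    - [0, 0.008, 0, 0, 0, 0, 0]
    - [0, 0.008, 0, 0, 0, 0, 0]

```text
time: 19.4
position: [0.4643, 0.1952, 0.1945]
tool_rot: [2.177, 2.265, 0.0]
wrist_force: [-0.3, -0.0, 0.6]
width: 0.004
```

Run:
```python
from h import *
c=cap('side');f=cv2.resize(c['frame'][200:380,190:390],None,fx=3.5,fy=3.3,interpolation=cv2.INTER_CUBIC);cv2.imwrite('pics/k7.png',f[:,:,::-1])
```

```text
(no output)
```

View pics/k7.png

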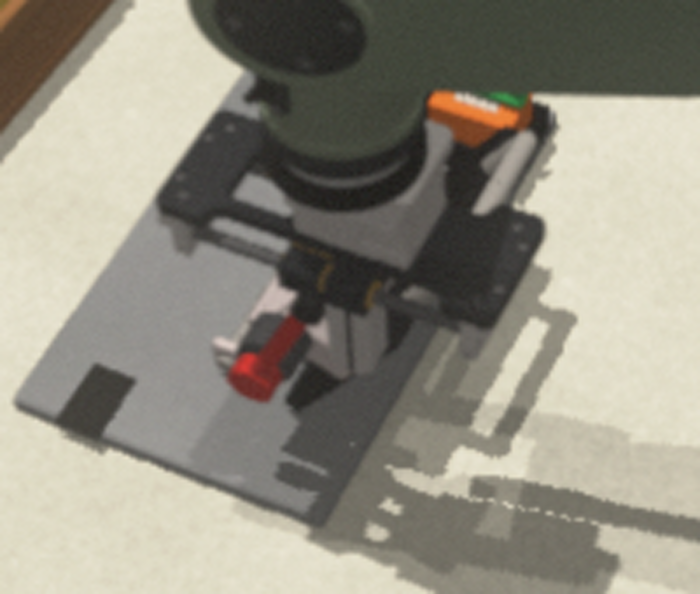

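The leg is now swinging ahead of the finger with almost no force. I'll carry on past centre.

play_rows:
  steps:
    - [0, 0.01, 0, 0, 0, 0, 0]
    - [0, 0.01, 0, 0, 0, 0, 0]
    - [0, 0.01, 0, 0, 0, 0, 0]
    - [0, 0.01, 0, 0, 0, 0, 0]
    - [0, 0.01, 0, 0, 0, 0, 0]

```text
time: 19.95
position: [0.5144, 0.1971, 0.1944]
tool_rot: [2.177, 2.265, 0.0]
wrist_force: [-0.4, 0.9, 0.6]
width: 0.006
```

play_rows:
  steps:
    - [0, 0.01, 0, 0, 0, 0, 0]
    - [0, 0.01, 0, 0, 0, 0, 0]
    - [0, 0.005, 0, 0, 0, 0, 0]
    - [0, 0, 0, 0, 0, 0, 0]
    - [0, 0, 0, 0, 0, 0, 0]

```text
time: 20.45
position: [0.5383, 0.1981, 0.1943]
tool_rot: [-2.176, -2.265, 0.001]
wrist_force: [0.6, -0.8, 0.1]
width: 0.006
```

Run:
```python
from h import *
c=cap('side');f=cv2.resize(c['frame'][200:380,190:390],None,fx=3.5,fy=3.3,interpolation=cv2.INTER_CUBIC);cv2.imwrite('pics/k8.png',f[:,:,::-1])
```

```text
(no output)
```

View pics/k8.png

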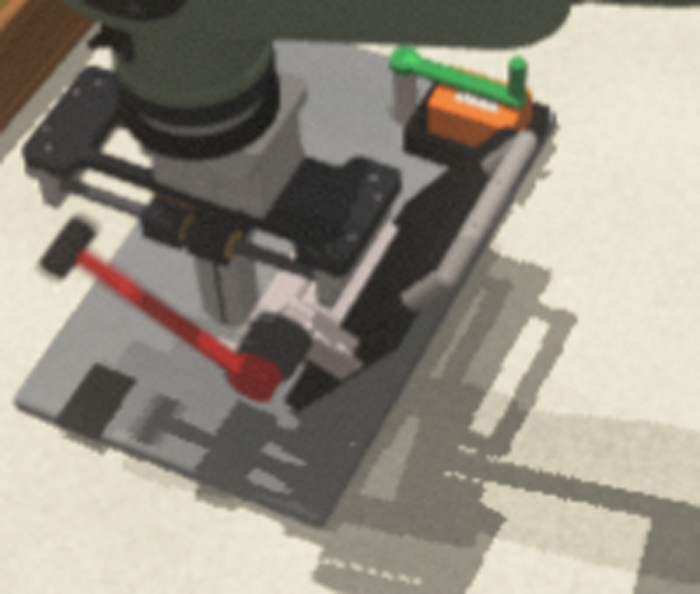

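play_rows:
  steps:
    - [0, 0, -0.02, 0, 0, 0, 0]
    - [0, 0, -0.03, 0, 0, 0, 0]
    - [0, 0, -0.03, 0, 0, 0, 0.04]
    - [0, 0, -0.02, 0, 0, 0, 0.04]
    - [0, 0, 0, 0, 0, 0, 0.04]

```text
time: 21.0
position: [0.5402, 0.1987, 0.2987]
tool_rot: [2.173, 2.263, 0.01]
wrist_force: [-0.3, 0.2, 0.3]
width: 0.223
```

```bash
python3 d.py .4565 .059 .25 2.3
python3 - <<'E'
from h import *
c=cap('side');f=cv2.resize(c['frame'][200:380,190:390],None,fx=3.5,fy=3.3,interpolation=cv2.INTER_CUBIC);cv2.imwrite('pics/k9.png',f[:,:,::-1])
E
```

```text
t 21.0 tcp [0.5402 0.1987 0.2987] q [0.2  0.15 1.42 0.   1.57 0.16] F [-0.3  0.2  0.3] w 20.9 zaxis [ 0.008  0.002 -1.   ]
jaw deg 2.31
tool delta [-0.1363 -0.0896  0.0478]
turn z rad 0.0001 delta after turn [-0.1363 -0.0896  0.0478]
```

View pics/k9.png

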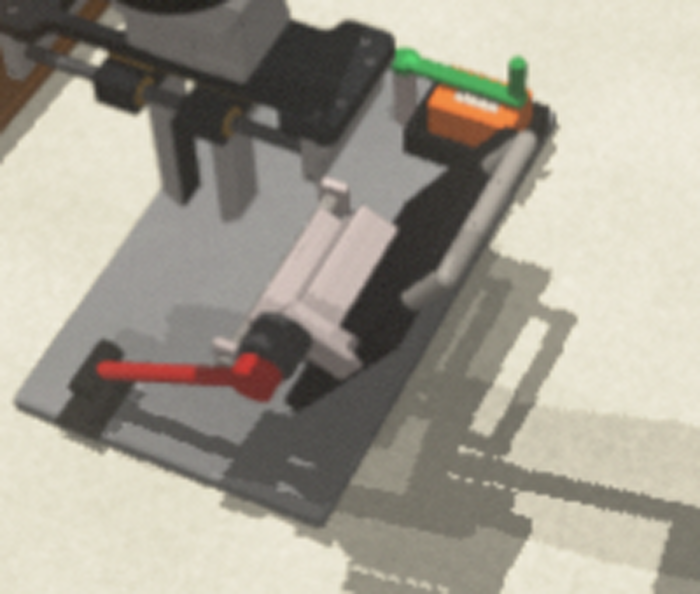

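play_rows:
  steps:
    - [-0.02, -0.014, 0, 0, 0, 0, 0.04]
    - [-0.032, -0.021, 0, 0, 0, 0, 0.04]
    - [-0.032, -0.021, 0, 0, 0, 0, 0.04]
    - [-0.03, -0.02, 0.01, 0, 0, 0, 0.04]
    - [-0.017, -0.011, 0.02, 0, 0, 0, 0.04]
    - [-0.005, -0.003, 0.018, 0, 0, 0, 0.04]
    - [0, 0, 0, 0, 0, 0, 0.04]
    - [0, 0, 0, 0, 0, 0, 0.04]

```text
time: 21.85
position: [0.4531, 0.0589, 0.2452]
tool_rot: [-2.175, -2.264, 0.002]
wrist_force: [0.6, 0.3, 0.3]
width: 0.424
```

```bash
python3 d.py .4565 .059 .162 2.3
python3 - <<'E'
from h import *
c=cap('side');f=cv2.resize(c['frame'][200:380,190:390],None,fx=3.5,fy=3.3,interpolation=cv2.INTER_CUBIC);cv2.imwrite('pics/b1.png',f[:,:,::-1])
S=lambda x,y:(x/3.5+190-.4,y/3.3+200-.4)
print('foot',onplane(c,[S(100,378)],.051))
c=cap('top');f=cv2.resize(c['frame'][190:290,220:360],None,fx=5.5,fy=5.5,interpolation=cv2.INTER_CUBIC);cv2.imwrite('pics/b2.png',f[:,:,::-1])
E
```

```text
t 21.85 tcp [0.4531 0.0589 0.2452] q [-0.06 -0.08  1.76  0.    1.46 -0.1 ] F [0.6 0.3 0.3] w 39.9 zaxis [-0.003  0.    -1.   ]
jaw deg 2.28
tool delta [-0.      0.0037  0.0832]
turn z rad -0.0003 delta after turn [-0.      0.0037  0.0832]
foot [[0.64382184 0.1980921  0.051     ]]
```

View pics/b1.png

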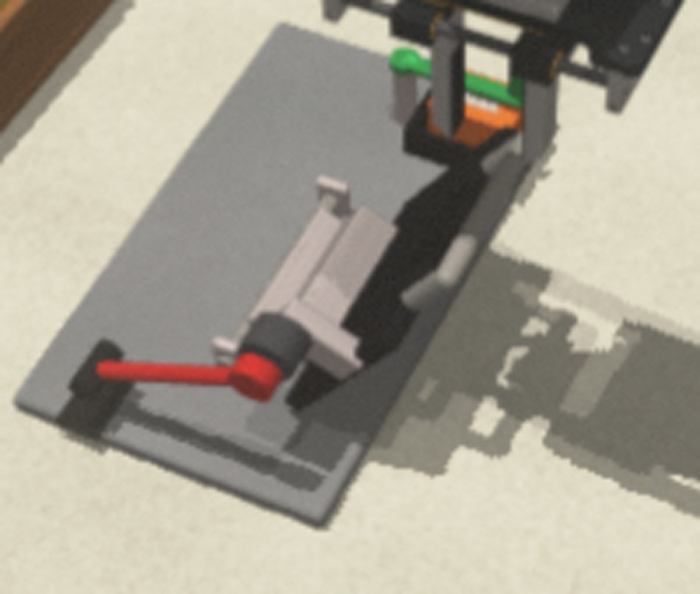

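View pics/b2.png

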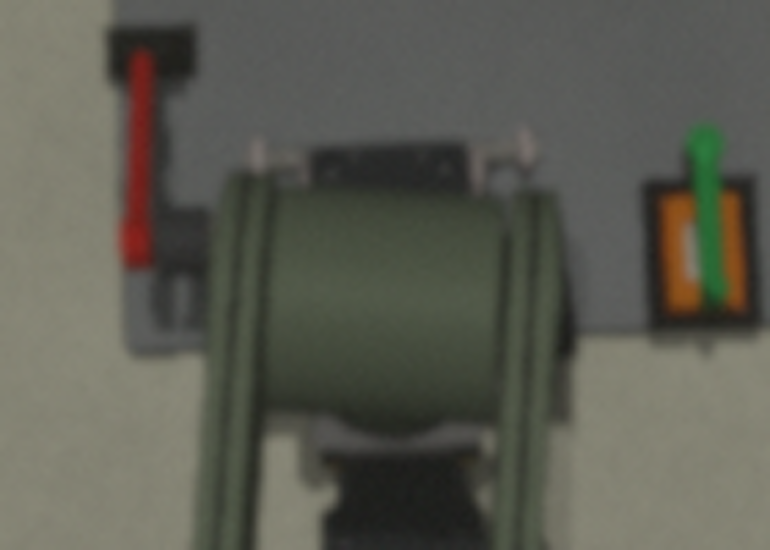

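The leg rests fully back and has not moved between the two pictures. The fingers are over the bar, so I'll go down and grip it.

play_rows:
  steps:
    - [0, 0.003, 0.02, 0, 0, 0, 0.04]
    - [0, 0, 0.025, 0, 0, 0, 0.04]
    - [0, 0, 0.02, 0, 0, 0, 0.04]
    - [0, 0, 0.012, 0, 0, 0, 0.04]
    - [0, 0, 0.005, 0, 0, 0, 0.04]
    - [0, 0, 0, 0, 0, 0, 0.04]

```text
time: 22.55
position: [0.4572, 0.059, 0.1645]
tool_rot: [-2.176, -2.266, 0.0]
wrist_force: [0.1, -0.0, 1.1]
width: 0.424
```

```bash
python3 d.py .4565 .059 .162 2.3
python3 - <<'E'
from h import *
c=cap('side');f=cv2.resize(c['frame'][200:320,270:390],None,fx=5,fy=4.8,interpolation=cv2.INTER_CUBIC);cv2.imwrite('pics/b3.png',f[:,:,::-1])
E
```

```text
t 22.55 tcp [0.4572 0.059  0.1645] q [-0.06  0.    1.86  0.    1.28 -0.1 ] F [ 0.1 -0.   1.1] w 39.8 zaxis [-0.  0. -1.]
jaw deg 2.32
tool delta [ 0.     -0.0007  0.0025]
turn z rad 0.0003 delta after turn [ 0.     -0.0007  0.0025]
```

View pics/b3.png

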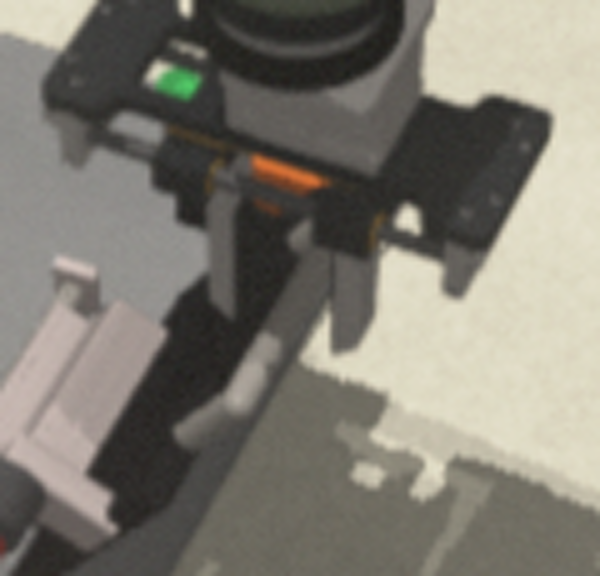

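The fingers straddle the bar, the left one ending near (225,315) and the right near (350,350), with the bar passing between them at about (300,300). Closing.

play_rows:
  steps:
    - [0, 0, 0.002, 0, 0, 0, 0.04]
    - [0, 0, 0, 0, 0, 0, 0.005]
    - [0, 0, 0, 0, 0, 0, 0.005]
    - [0, 0, 0, 0, 0, 0, 0.005]
    - [0, 0, 0, 0, 0, 0, 0.005]
    - [0, 0, 0, 0, 0, 0, 0.005]
    - [0, 0, 0, 0, 0, 0, 0.005]

```text
time: 23.3
position: [0.4541, 0.0586, 0.1625]
tool_rot: [-2.173, -2.263, 0.008]
wrist_force: [-7.3, -0.2, 6.3]
width: 0.137
```

Run:
```python
from h import *
s=ctrl.sense();p=s['position'];print(p,s['wrist_force'].round(1),s['width']*94)
O=np.array([.5895,.068]);a=.042;ex=np.array([np.cos(a),np.sin(a)])
xg=(p[:2]-O)@ex;zg=p[2]+.0188;print('bar in dock x,z',xg,zg,'r',np.hypot(xg,zg-.03),'tilt',np.arctan2(xg,zg-.03)-np.arctan2(-.045,.2))
r=.205;a0=np.arctan2(-.045,.2);pr=None
for th in list(np.linspace(-.52,0,14)):
    q=np.array([r*np.sin(a0+th),.03+r*np.cos(a0+th)])
    if pr is not None: print(round(th,3),'dy',(q[0]-pr[0]).round(4),'dz',-(q[1]-pr[1]).round(4),q.round(4))
    pr=q
```

```text
[0.45414625 0.05862001 0.16249657] [-7.3 -0.2  6.3] 12.863070802995917
bar in dock x,z -0.13562822432189733 0.1812965747725469 r 0.20318875158486452 tilt -0.5095300405448113
-0.48 dy 0.0062 dz -0.0054 [-0.1323  0.1866]
-0.44 dy 0.0064 dz -0.0052 [-0.1259  0.1918]
-0.4 dy 0.0066 dz -0.0049 [-0.1193  0.1967]
-0.36 dy 0.0068 dz -0.0046 [-0.1126  0.2013]
-0.32 dy 0.0069 dz -0.0044 [-0.1056  0.2057]
-0.28 dy 0.0071 dz -0.0041 [-0.0985  0.2098]
-0.24 dy 0.0073 dz -0.0038 [-0.0913  0.2136]
-0.2 dy 0.0074 dz -0.0035 [-0.0838  0.2171]
-0.16 dy 0.0075 dz -0.0032 [-0.0763  0.2203]
-0.12 dy 0.0077 dz -0.0029 [-0.0686  0.2232]
-0.08 dy 0.0078 dz -0.0026 [-0.0608  0.2258]
-0.04 dy 0.0079 dz -0.0023 [-0.053  0.228]
0.0 dy 0.008 dz -0.002 [-0.045  0.23 ]
```

play_rows:
  steps:
    - [0, 0.0062, -0.0054, 0, 0, 0, 0.005]
    - [0, 0.0064, -0.0052, 0, 0, 0, 0.005]
    - [0, 0.0066, -0.0049, 0, 0, 0, 0.005]
    - [0, 0.0068, -0.0046, 0, 0, 0, 0.005]
    - [0, 0.0069, -0.0044, 0, 0, 0, 0.005]
    - [0, 0.0071, -0.0041, 0, 0, 0, 0.005]
    - [0, 0, 0, 0, 0, 0, 0.005]

```text
time: 24.0
position: [0.495, 0.0602, 0.1925]
tool_rot: [-2.174, -2.263, 0.007]
wrist_force: [-9.6, -0.3, 10.4]
width: 0.138
```

```bash
cat > r.py <<'E'
from h import *
s=ctrl.sense();p=s['position'];print(s['time'],p,s['wrist_force'].round(1),s['width']*94)
O=np.array([.5895,.068]);a=.042;ex=np.array([np.cos(a),np.sin(a)])
xg=(p[:2]-O)@ex;zg=p[2]+.0188;print('bar in dock x,z',xg,zg,'r',np.hypot(xg,zg-.03),'tilt',np.arctan2(xg,zg-.03)-np.arctan2(-.045,.2))
E
python3 r.py;python3 - <<'E'
from h import *
c=cap('side');f=cv2.resize(c['frame'][200:380,190:390],None,fx=3.5,fy=3.3,interpolation=cv2.INTER_CUBIC);cv2.imwrite('pics/b4.png',f[:,:,::-1])
E
```

```text
24.0 [0.4949636  0.06015297 0.19250344] [-9.6 -0.3 10.4] 12.977675897504824
bar in dock x,z -0.09478250705821299 0.2113034366835221 r 0.20458411423543155 tilt -0.2603936628274618
```

View pics/b4.png

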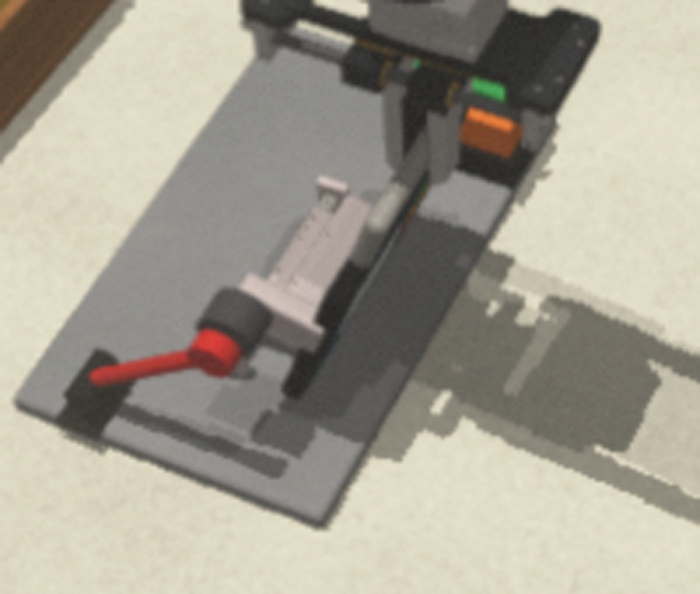

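play_rows:
  steps:
    - [0, 0.0072, -0.0038, 0, 0, 0, 0.005]
    - [0, 0.0074, -0.0036, 0, 0, 0, 0.005]
    - [0, 0.0074, -0.0034, 0, 0, 0, 0.005]
    - [0, 0.0074, -0.003, 0, 0, 0, 0.005]
    - [0, 0.0074, -0.0028, 0, 0, 0, 0.005]
    - [0, 0.007, -0.0022, 0, 0, 0, 0.005]
    - [0, 0.005, -0.0014, 0, 0, 0, 0.005]
    - [0, 0, 0, 0, 0, 0, 0.005]
    - [0, 0, 0, 0, 0, 0, 0.005]

```text
time: 24.95
position: [0.5459, 0.062, 0.2118]
tool_rot: [2.176, 2.265, -0.0]
wrist_force: [-2.9, -1.8, 4.9]
width: 0.138
```

```bash
python3 r.py;python3 - <<'E'
from h import *
c=cap('side');f=cv2.resize(c['frame'][200:380,190:390],None,fx=3.5,fy=3.3,interpolation=cv2.INTER_CUBIC);cv2.imwrite('pics/b5.png',f[:,:,::-1])
E
```

```text
24.95 [0.54586171 0.06198808 0.21178599] [-2.9 -1.8  4.9] 12.963780071014355
bar in dock x,z -0.04385222839399698 0.2305859925386434 r 0.20532354550277954 tilt 0.0060802445925103865
```

View pics/b5.png

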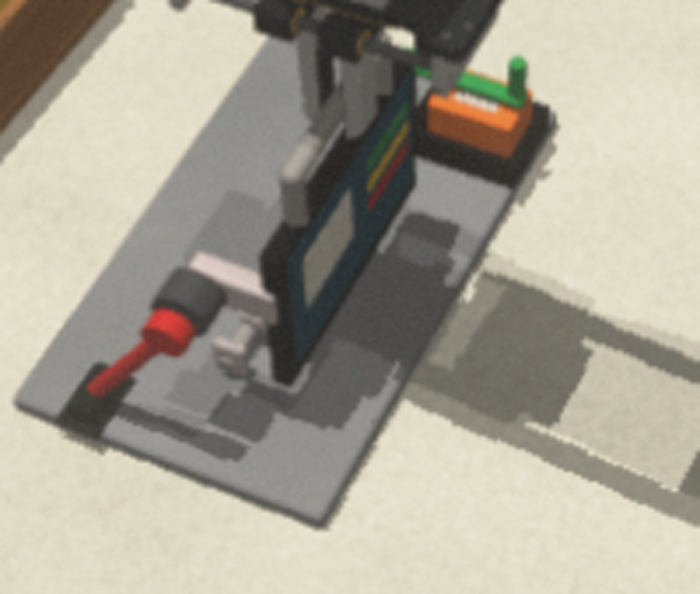

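play_rows:
  steps:
    - [0, 0, 0, 0, 0, 0, 0.005]
    - [0, 0, 0, 0, 0, 0, 0.005]
    - [0, 0, 0, 0, 0, 0, 0.005]
    - [0, 0, 0, 0, 0, 0, 0.005]
    - [0, 0, 0, 0, 0, 0, 0.005]

```text
time: 25.5
position: [0.5456, 0.062, 0.2117]
tool_rot: [2.176, 2.265, -0.0]
wrist_force: [-3.4, -1.0, 4.7]
width: 0.141
```

```bash
python3 r.py
python3 - <<'E'
from h import *
c=cap('side');S=lambda x,y:(x/3.5+190-.4,y/3.3+200-.4)
print('foot now',onplane(c,[S(92,392)],.03),'expected',np.array([.5895,.068])+.065*np.array([1,.042])+.13*np.array([-.042,1]))
P=onplane(c,[S(517,63)],.116)[0];Q=onplane(c,[S(405,60)],.084)[0];print('peg',P)
ctrl.close_job()
E
```

```text
25.5 [0.54563401 0.06200333 0.21171403] [-3.4 -1.   4.7] 13.286886851197835
bar in dock x,z -0.04407908714273296 0.2305140250533335 r 0.20530182699241986 tilt 0.004925871534482873
foot now [[0.65196214 0.1995177  0.03      ]] expected [0.64904 0.20073]
peg [ 0.51244423 -0.10165155  0.116     ]
the job is handed in; nothing more can be done
```

I handed the job in at about 25.5 s, with the screen upright and the fingers holding its bar. There is no verdict from the job itself, so these are my own last checks:

- **Battery:** it is in the pocket, and its top measured about 70 mm above the counter against 71 mm when fully home. I measured that before swinging the lever. The lever then passed over it freely, and the last picture shows it unchanged.
- **Lever:** it came up against its stop at about 6 N. The line of its arm puts it at about −0.01 rad, which is shut. A rougher estimate from the peg position gave about 0.10 rad. The two disagree, but both are inside the 0.15 rad limit.
- **Kickstand:** the first push failed because the finger rode up onto the foot, with about 76 N upward and 85 N in all at the wrist (limit 120 N). I backed off and pushed again with the finger lower, and the leg went over centre and fell down. The foot ended about 3 mm from where a fully down leg should put it.
- **Screen:** the tilt is about +0.005 rad, worked out from the gripper position. It was steady over the last half second, with the bar gripped and about 6 N at the wrist.
- **Jar, tea tin and can:** I never approached the tin or the can. The jar stood about 0.1 m from the battery pick-up, and I saw no contact. I did not measure any of the three again at the end.

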